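# Stand the leg on the height gauge and hold the sprung rod at its mark

## Task

Stand the toppled furniture leg upright on its square steel plate, on the cork pad of the height gauge, and let go of it. Then pull the gauge's sprung rod up by its knob until the raised ring on the rod has just come fully out of the tube and no farther, and finish while still holding it there, so that a seat can be lined up over the leg. Leave the other things on the bench where they are.

Things in the scene. Friction and masses are not known exactly. Their poses are not given: they have to be found in the camera images.
- leg_mid (a point): the toppled leg: turned dark wood, 130 long over all, on a square steel plate 60 x 60 x 5; round, tapering evenly from 44 in diameter at the plate to 26 at the narrow end. This point is on its axis, half-way along (65 from the plate's underside). z runs along the axis from the plate to the narrow end. It starts lying on a plate edge and its narrow end, z pointing away from the robot and 7.7 degrees down
- pad (a point): centre of the cork pad (130 x 130) let into the top of the gauge's plywood board. The board is fixed, 160 (x) by 280 (y) by 12 high, this point on its top. Axes: y from the pad towards the tube, z up. The tube's axis is 145 from here along +y
- mouth (a point): centre of the upper end of the gauge's upright fixed tube (40 in diameter; 60 at its foot), 100 above the board's top, 112 above the bench. z up
- knob (a point): half-way up the grip of the knob on top of the rod: an upright wooden cylinder 28 in diameter and 36 high, with a cap 40 in diameter and 7 thick on top of it (cap top 25 above this point). The knob is 36 above the tube's mouth when the rod is in, and moves with the rod
- rod (a joint): how far the rod (14 in diameter) has been drawn up out of the tube, m: 0 fully in (as it starts), stop at 0.13. The spring pulls it back with 4.2 N at 0 plus 70 N per m, and it weighs 0.15 kg
- ring (a joint): where the ring is set on the rod, m, 0 to 0.03; it differs from run to run and stays put. The ring's lower edge is level with the tube's mouth when rod = 0.10 - ring
- ring_foot (a point): centre of the lower edge of the raised ring on the rod: black, 25 in diameter, 10 high; inside the tube, unseen, at the start; it comes out of the tube after the rod is drawn up 60 to 100
- leg: the same leg; origin at the centre of the plate's underside, z along the axis to the narrow end, x and y square to the plate's edges. About 0.24 kg, centre of mass about 27 from the plate's underside, so it rights itself when let go on its plate leaning up to about 30 degrees. It starts within 0.4 rad of pointing along world x
- spare_leg: a second leg, same as the toppled one, already standing on the right of the bench; leave it. Origin under its middle
- offcut: rectangular wood offcut, 50 x 90 x 22, lying near the robot; origin under its middle
- glue: glue bottle, 52 in diameter, 150 high, standing at the far side; origin under its middle
- jar: clear screw jar, 64 in diameter, 75 high, on the left; origin under its middle
- sander: sanding block, 110 x 65 x 40, far right; origin under its middle
- mallet: wooden-handled hammer lying on the right; origin near its middle, on the table
- driver: screwdriver lying on the left; origin near its middle, on the table
Mind the look-alikes: they are no part of the job. Leave any orange or purple look-alike of the leg alone.

How it is judged (in metres and radians):
On the way, in this order (a step that is already met when the one before it is completed fails the run):
1. the leg stands upright on its plate on the cork pad, let go (angle between leg_mid's own z axis and vertical below 0.1 rad and x of leg_mid in the frame of pad between -0.045 and 0.045 m and y of leg_mid in the frame of pad between -0.045 and 0.045 m and z of leg_mid in the frame of pad between 0.058 and 0.072 m and contact force between leg and the fingers below 0.2 N and linear speed of leg below 0.03 m/s and value of joint rod below 0.03 m), for 0.3 s.
2. the fingers hold the rod with the ring just out of the tube (z of ring_foot in the frame of mouth between -0.004 and 0.012 m and contact force between rod and the fingers above 3 N and contact force between rod and leg below 0.1 N), for 0.4 s.
At the end, for the whole second after the job is handed in: The leg stands untouched and still on its plate (within 0.1 rad of upright), its axis within 45 mm of the pad's centre along both board edges; the fingers hold the rod (over 3 N, the leg not touching it), still, with the ring's lower edge between 4 mm below and 12 mm above the tube's mouth (all of step 2 and angle between leg_mid's own z axis and vertical below 0.1 rad and x of leg_mid in the frame of pad between -0.045 and 0.045 m and y of leg_mid in the frame of pad between -0.045 and 0.045 m and z of leg_mid in the frame of pad between 0.058 and 0.072 m and contact force between leg and the fingers below 0.2 N and linear speed of leg below 0.03 m/s and velocity of joint rod between -0.01 and 0.01 m/s); the arm keeps its last pose, push and grip.
It fails at once if another thing on the bench is moved by more than 30 mm (distance of any of spare_leg, offcut, glue, jar, sander, mallet, driver from where it was at the start of the episode above 0.03 m).
It also fails if it takes over 64 s, if anything falls off the work surface, if the arm or the gripper's body presses on something with over 40 N, if the wrist force passes 120 N, or if a joint passes its speed limit or range.

## Robot

A 6-joint arm with a two-finger parallel gripper is mounted at the origin on the work surface. World frame = base frame: x ahead of the robot, y to its left, z up, the work surface at z = 0. Lengths are in mm, angles in rad, forces in N, time in s.
With the tool pointing down it reaches from about 300 to 875 mm from the base axis. Payload 6.4 kg.
Tool frame: the origin (TCP) lies midway between the tips of the shut fingers; the grasp point (between the pads) lies arm.grip_depth behind it (arm.grip_depth is the distance from the TCP to the grasp point, in mm); x points along the fingers, y is the direction in which the jaws open and shut, and the axes are right-handed (so a half turn about x gives the same grasp; the last joint's range is limited). The gripper opens to 88 mm and grips with 3 to 60 N. Pads are 18 mm wide; open, the fingers measure 123 mm over their backs; the gripper's body (75 mm by 187 mm) begins 45 mm behind the grasp point.
Start: joints at [0.992, 0.181, 1.607, -0, 1.354, -0.206], TCP at [209.419, 535.523, 238.714] pointing down, gripper open.
Joint ranges: [-2.99, 2.99], [-0.89, 2.07], [0.3, 2.58], [-1.14, 4.28], [0, 2.63], [-3.12, 3.12]. Speed limits (rad/s): [2.57, 2.57, 3.01, 3.14, 3.14, 3.14].

## Interface

Orientations are given as a unit quaternion [x, y, z, w].
In Python, from cell import sensors, imaging, ticket, arm gives the robot as it stands. The module is installed in compiled form; this text tells all that it offers.
- The arm moves only by the tool send_rows, never from a script. Its argument "deltas" is one flat list of numbers, 7 for each row, row after row: the turn, a rotation vector about the tool's x, y, z in rad, then the shift along the tool's x, y, z in cm, then the finger opening in cm, from 0 to 8.81. In form: [ax, ay, az, dx, dy, dz, gripper, ax, ay, az, dx, dy, dz, gripper, ...]. A call has 1 to 20 rows; each row is the pose to reach, as a shift and turn from the pose commanded when the call began, along the tool's axes at that moment; what a row does not reach only later rows make up. A row lasts 1/10 s, in which the tool goes at most 50 mm and 8.59 degrees, less where a joint would pass 70% of its speed; a pose out of reach is approached as far as the arm can. A call with a gripper value outside its range is refused whole. The fingers move at their own pace and stop on an object; the grip force is fixed at half the most. Time passes only in rows, so rows that repeat a pose let the fingers close. It gives the time, the measured TCP pose, the force and the opening at its end, in the units of the state.
- sensors.get_state(): the state, without advancing time (a new reading comes with each control period).
- imaging.camera(name): name is "scene" or "top"; returns a dict with "image" (400x640x3 uint8, red, green, blue), "fx", "fy", "cx", "cy" (pixels), "k1" (the pictures are not rectified: a ray, as slopes to the right and down, at radius r is drawn at 1 + k1 r^2 times it, then the intrinsics apply), "rvec" (rotation vector, rad) and "tvec" (3), from world to camera coordinates, as OpenCV has them. Camera axes: x right, y down, z forward; pixel columns grow to the right and rows downward; lengths in mm; the calibration is good to about 2 mm. A picture is of the moment at which its call begins. There is no depth.
- ticket.sign_off(): hands the job in, once; it reports no verdict.
Trained networks look in a picture, given as the dict that the camera call returned (one of the last four; its "shot" number tells which), for a name from the list of things; names that differ only in an ending like _2 or _b are one class to them, and where a whole thing is asked for, a point or a joint stands for the part that bears it (a point fixed in the world has none). Each returns a list of dicts, best first, with "score" (0 to 1); they miss things now and then, are a little off and sometimes report something else, mostly with a low value. They report only what shows in the picture. A call takes as long as a camera call. They do not tell look-alikes from the thing itself.
- imaging.find_in(picture, name): "bbox" ([left, top, width, height] in pixels, round what is visible of it).
- imaging.masks_of(picture, name): "region" (400x640 bool, what is visible of it) and "bbox" ([left, top, width, height] in pixels, round what is visible of it).
The state is a dict: "time_s": time; "qpos": joint angles; "dq": joint speeds; "tau": joint torques, N m; "eef_pos": TCP position; "ee_rot": TCP orientation; "contact_force": force on the tool from outside, world axes, zero at the start; "wrist_torque": the same for the moment, N m; "grip_width": opening from 0.0 (shut) to 1.0 (fully open).
Only numpy, scipy, OpenCV 4.12 (cv2) and the standard library are available. Lean on these libraries where they do the work, as an engineer would, in place of code of your own. Each camera call takes 0.05 s, during which the arm holds its last target.

## Working session

There is one attempt and no reset: what is moved stays moved. The work goes in short steps, Python scripts to look and compute and a tool call to move; the robot and the scene stay as the last step left them, time stands still between calls to the robot, and variables do not carry over. Pictures are saved under pics/ and viewed, and the job is handed in when it is done.

Besides the shell and the picture viewer there is one more tool, called by a JSON object that holds its "name" and its "arguments", one argument or row to a line. send_rows: Moves the arm, as the interface text tells. Its arguments: {"type":"object","properties":{"deltas":{"type":"array","items":{"type":"number"}}},"required":["deltas"]}

```bash
mkdir -p pics
cat > h.py <<'E'
import numpy as np,cv2
from cell import sensors,imaging,ticket,arm
def snap(n,fn):
    p=imaging.camera(n); cv2.imwrite('pics/'+fn,p['image'][:,:,::-1]); return p
E
python3 - <<'E'
from h import *
import pickle
print(sensors.get_state(),arm.grip_depth)
for n in ['scene','top']:
    p=snap(n,n+'0.png'); print({k:v for k,v in p.items() if k!='image'})
    for t in ['leg','pad','mouth','knob','rod','jar','driver','offcut','glue','spare_leg','sander','mallet']:
        print(t,[(np.round(d['bbox']).tolist(),round(d['score'],2)) for d in imaging.find_in(p,t)][:4])
    pickle.dump(p,open(n+'0.pkl','wb'))
E
```

```text
{'time_s': 0.0, 'qpos': array([ 9.91716252e-01,  1.81546009e-01,  1.60794764e+00, -4.80187898e-06,
        1.35380942e+00, -2.06300125e-01]), 'dq': array([-0.00059968, -0.00174228, -0.00222574, -0.00160133,  0.00062101,
        0.0011442 ]), 'tau': array([ 4.13421221e-04, -4.33878386e+01, -3.41837704e+01,  7.02329795e-02,
        3.85080418e-02, -1.47080600e-04]), 'eef_pos': array([209.11645057, 535.07488501, 237.83651928]), 'ee_rot': array([ 0.13047607,  0.69508912, -0.13159473,  0.69462935]), 'contact_force': array([-0.29636462, -0.27097608,  0.74526133]), 'wrist_torque': array([ 0.0659604 , -0.00564675,  0.00600119]), 'grip_width': 1.0024467226833944} 18.700000000000003
{'fx': 449.1562980256251, 'fy': 449.1562980256251, 'cx': 314.93034651388126, 'cy': 192.8553178991422, 'k1': 0.03666396321282011, 'rvec': array([ 2.26409711,  0.83358997, -0.33239313]), 'tvec': array([-383.95387628, -175.2620047 , 1707.48869586]), 'shot': 1}
leg [([163.0, 213.0, 20.0, 39.0], 0.87), ([212.0, 210.0, 42.0, 19.0], 0.85), ([271.0, 227.0, 43.0, 32.0], 0.69)]
pad [([325.0, 132.0, 89.0, 90.0], 0.82)]
mouth 
[... 821 characters left out ...]
hot': 2}
leg [([422.0, 278.0, 32.0, 45.0], 0.9), ([361.0, 242.0, 40.0, 38.0], 0.88), ([428.0, 225.0, 29.0, 22.0], 0.24)]
pad [([208.0, 162.0, 90.0, 53.0], 0.55), ([207.0, 172.0, 18.0, 12.0], 0.31)]
mouth [([208.0, 164.0, 86.0, 55.0], 0.67)]
knob [([208.0, 173.0, 17.0, 13.0], 0.53)]
rod [([210.0, 170.0, 12.0, 16.0], 0.72)]
jar [([191.0, 231.0, 26.0, 23.0], 0.89), ([356.0, 180.0, 25.0, 37.0], 0.45)]
driver [([165.0, 146.0, 38.0, 54.0], 0.84)]
offcut [([306.0, 238.0, 31.0, 22.0], 0.76)]
glue [([192.0, 231.0, 23.0, 21.0], 0.49)]
spare_leg [([427.0, 227.0, 29.0, 22.0], 0.8)]
sander [([357.0, 116.0, 35.0, 35.0], 0.76), ([361.0, 177.0, 16.0, 39.0], 0.46)]
mallet [([420.0, 145.0, 63.0, 69.0], 0.71)]
```

Run:
```python
import pickle,cv2
p=pickle.load(open('scene0.pkl','rb'))['image'][:,:,::-1]
t=pickle.load(open('top0.pkl','rb'))['image'][:,:,::-1]
cv2.imwrite('pics/s_c.png',cv2.resize(p[105:355,150:450],None,fx=2.4,fy=2.4,interpolation=2))
cv2.imwrite('pics/t_c.png',cv2.resize(t[100:330,155:490],None,fx=2.35,fy=2.35,interpolation=2))
```

```text
(no output)
```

View pics/s_c.png

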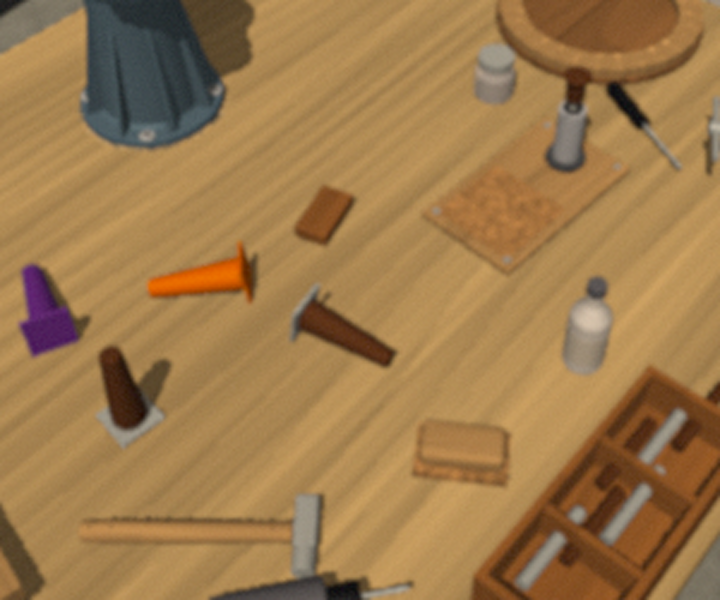

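View pics/t_c.png

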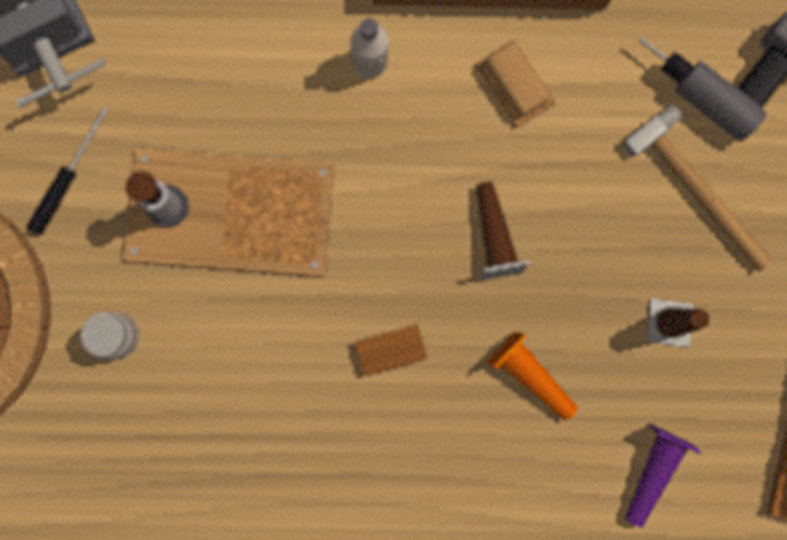

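View pics/top0.png

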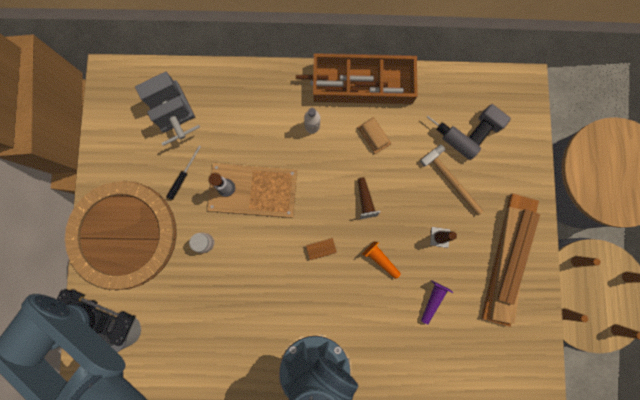

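```bash
cat >> h.py <<'E'
from scipy.spatial.transform import Rotation as R
def proj(p,X):
    X=np.atleast_2d(X).astype(float); Rm=R.from_rotvec(p['rvec']).as_matrix(); c=X@Rm.T+p['tvec']
    s=c[:,:2]/c[:,2:]; r2=(s**2).sum(1,keepdims=True); s=s*(1+p['k1']*r2)
    return s*[p['fx'],p['fy']]+[p['cx'],p['cy']]
def ray(p,uv):
    d=(np.array(uv,float)-[p['cx'],p['cy']])/[p['fx'],p['fy']]; s=d.copy()
    for _ in range(20): s=d/(1+p['k1']*(s@s))
    Rm=R.from_rotvec(p['rvec']).as_matrix(); o=-Rm.T@p['tvec']; v=Rm.T@np.append(s,1); return o,v
def atz(p,uv,z):
    o,v=ray(p,uv); return o+v*(z-o[2])/v[2]
def tri(ps,uvs):
    A=np.zeros((3,3));b=np.zeros(3)
    for p,uv in zip(ps,uvs):
        o,v=ray(p,uv); v=v/np.linalg.norm(v); M=np.eye(3)-np.outer(v,v); A+=M;b+=M@o
    X=np.linalg.solve(A,b); return X,[np.round(proj(p,X)[0]-uv,1) for p,uv in zip(ps,uvs)]
def legpts(T=np.eye(4)):
    a=np.linspace(0,2*np.pi,24,endpoint=False)
    plate=[[x,y,z] for x in(-30,30) for y in(-30,30) for z in(0,5)]
    cone=[[r*np.cos(t),r*np.sin(t),z] for t in a for r,z in((22,5),(13,130))]
    return np.array(plate),np.array(cone)
def hullmask(p,parts,S=4):
    m=np.zeros((400*S,640*S),np.uint8)
    for P in parts:
        h=cv2.convexHull(((proj(p,P)+.5)*S).astype(np.float32)); cv2.fillConvexPoly(m,np.round(h).astype(np.int32),1)
    return cv2.resize(m.astype(np.float32),(640,400),interpolation=cv2.INTER_AREA)
E
cat > f1.py <<'E'
from h import *
import pickle
from scipy.optimize import minimize
ps=[snap(n,n+'1.png') for n in('scene','top')]
want=[(0.5*(212)+0,0)]
ctr=[(292,243),(367,197)]
ms=[]
for p,c in zip(ps,ctr):
    best=None
    for nm in('leg','spare_leg'):
        for d in imaging.masks_of(p,nm):
            b=d['bbox']; e=np.hypot(b[0]+b[2]/2-c[0],b[1]+b[3]/2-c[1]); print(nm,np.round(b),round(d['score'],2))
            if e<12 and (best is None or d['score']>best[0]): best=(d['score'],d['region'])
    ms.append(None if best is None else best[1].astype(float)); 
th=np.deg2rad(7.7)
def leg(v):
    x,y,yaw=v; c,s=np.cos(yaw),np.sin(yaw)
    zc=30*np.cos(th)  # plate lower edge on table
    X=np.array([c*np.cos(th),s*np.cos(th),-np.sin(th)]); 
    Y=np.array([-s,c,0]); Z=np.cross(X,Y)
    M=np.stack([Z,Y,X],1); return M,np.array([x,y,zc])
def cost(v):
    M,o=leg(v); pl,co=legpts(); k=0
    for p,m in zip(ps,ms):
        if m is None: continue
        q=hullmask(p,[pl@M.T+o,co@M.T+o]); k+=np.abs(q-m).sum()
    return k
a=atz(ps[1],(369,214),25);print(a, atz(ps[1],(362,178),13))
b=atz(ps[1],(362,178),13)
v0=[a[0],a[1],np.arctan2(b[1]-a[1],b[0]-a[0])]
r=minimize(cost,v0,method='Nelder-Mead',options=dict(initial_simplex=[np.array(v0)+d for d in([0,0,0],[8,0,0],[0,8,0],[0,0,.15])]))
print(v0,cost(v0),r.x,r.fun,[m.sum() if m is not None else None for m in ms])
for p,m,n in zip(ps,ms,('s','t')):
    im=p['image'][:,:,::-1].copy(); M,o=leg(r.x)
    im=cv2.resize(im,None,fx=6,fy=6,interpolation=2)
    for P in legpts():
        h=cv2.convexHull(((proj(p,P@M.T+o)+.5)*6).astype(np.float32)).astype(np.int32); cv2.polylines(im,[h],True,(0,255,0),1)
    u=(proj(p,o)[0]*6).astype(int); 
    cv2.imwrite(f'pics/leg_{n}.png',im[max(0,u[1]-250):u[1]+250,u[0]-300:u[0]+300])
    # board crop
pickle.dump((ps,r.x),open('f1.pkl','wb'))
def crop(p,b,fn,k=7):
    x,y,w,h=b; cv2.imwrite('pics/'+fn,cv2.resize(p['image'][y:y+h,x:x+w,::-1],None,fx=k,fy=k,interpolation=2))
crop(ps[0],(320,125,105,80+20),'b_s.png',6); crop(ps[1],(200,155,105,70),'b_t.png',7)
E
python3 f1.py
```

```text
leg [271. 225.  46.  36.] 0.72
leg [162. 216.  21.  35.] 0.68
leg [213. 212.  42.  18.] 0.6
leg [347. 120.  14.  24.] 0.38
spare_leg [189. 251.  29.  40.] 0.58
leg [419. 279.  35.  42.] 0.91
leg [360. 178.  15.  40.] 0.71
leg [363. 243.  37.  37.] 0.7
spare_leg [427. 225.  28.  22.] 0.88
[ 493.93874051 -166.59235862   25.        ] [ 613.6710419 -145.1239352   13.       ]
[np.float64(493.9387405123581), np.float64(-166.59235862282887), np.float64(0.17741823680092253)] 280.9375 [ 4.87300402e+02 -1.66107563e+02  2.01020610e-01] 135.25 [np.float64(529.0), np.float64(448.0)]
```

View pics/leg_s.png

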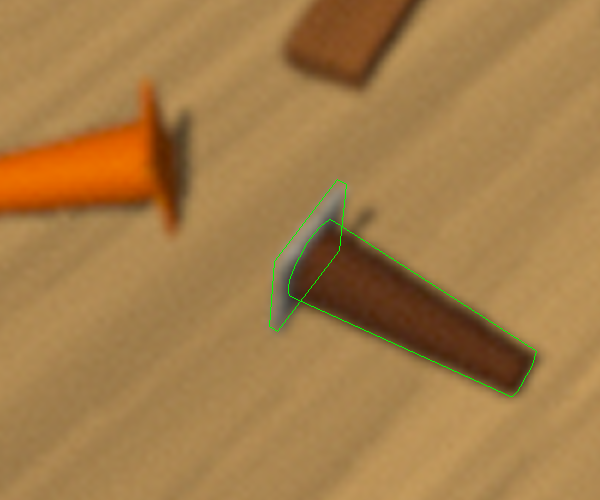

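View pics/leg_t.png

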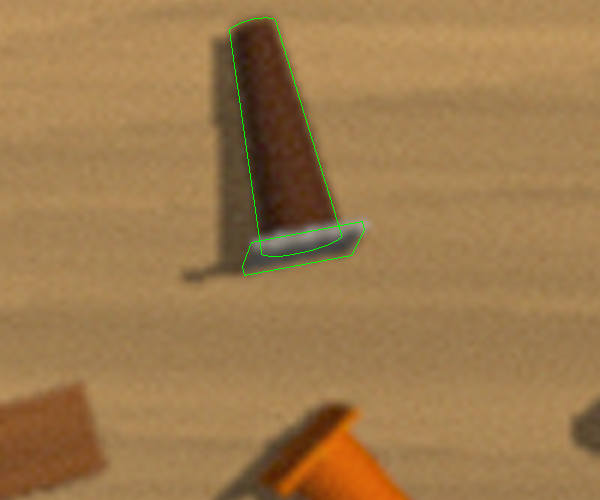

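View pics/b_s.png

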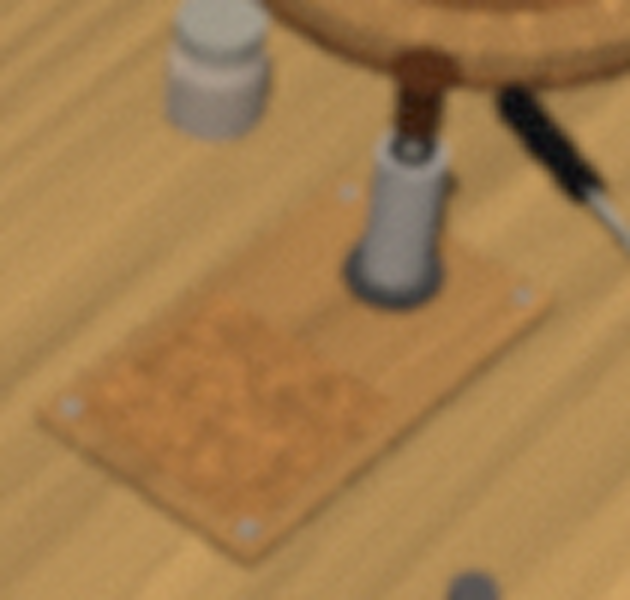

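View pics/b_t.png

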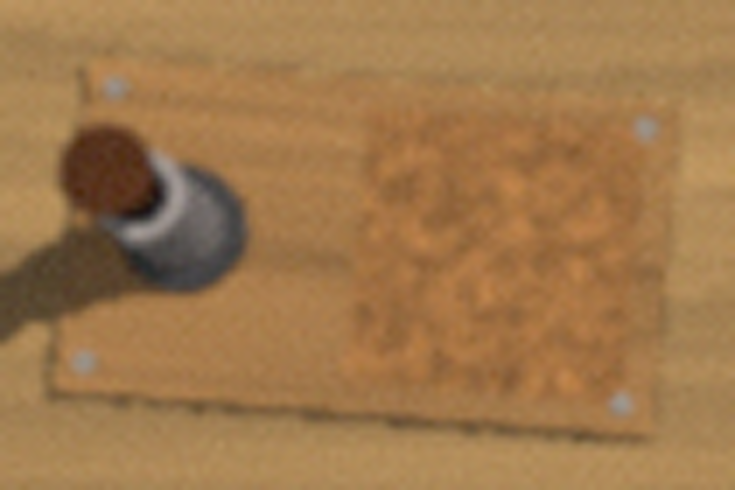

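```bash
cat > f2.py <<'E'
from h import *
import pickle
from scipy.optimize import least_squares
ps,_=pickle.load(open('f1.pkl','rb'))
T=[np.array(u)/7+[199.5,154.5] for u in((85,62),(682,105),(655,432),(52,388))]
S=[np.array(u)/6+[319.5,124.5] for u in((38,412),(250,555),(552,290))]
cap=[np.array((426,68))/6+[319.5,124.5],np.array((107,168))/7+[199.5,154.5]]
for u in T: print('T',atz(ps[1],u,12).round(1))
for u in S: print('S',atz(ps[0],u,12).round(1))
print('cap',tri(ps,cap),atz(ps[0],cap[0],173),atz(ps[1],cap[1],173))
# corners in board frame: board center at pad+ (0,yc)
cs=np.array([[80,140],[80,-140],[-80,-140],[-80,140]])  # x away? y toward tube
def f(v,full=False):
    x,y,a=v; c,s=np.cos(a),np.sin(a); M=np.array([[c,-s],[s,c]])
    W=np.c_[cs@M.T+[x,y],np.full(4,12)]
    return np.r_[(proj(ps[1],W)-T).ravel(),(proj(ps[0],W[[2,1,0]])-S).ravel()]
c0=np.mean([atz(ps[1],u,12) for u in T],0)
r=least_squares(f,[c0[0],c0[1],0.1]); print(r.x,r.fun.round(1).reshape(-1,2).tolist())
E
python3 f2.py
```

```text
T [654.2 350.1  12. ]
T [638.5  69.4  12. ]
T [484.1  78.5  12. ]
T [500.2 357.9  12. ]
S [485.1  79.9  12. ]
S [639.3  72.3  12. ]
S [653.1 352.3  12. ]
cap (array([576.05325112, 298.57184413, 172.66764578]), [array([-0.3,  0.1]), array([-0.2, -0.2])]) [576.71263956 299.02196099 173.        ] [575.34507244 297.88227823 173.        ]
[ 5.69030533e+02  2.14589808e+02 -5.23397993e-02] [[-0.0, -0.6], [-0.3, -0.9], [-0.1, 0.7], [-0.3, 1.1], [-0.9, -0.3], [0.3, 0.7], [0.5, 0.7]]
```

```bash
cat >> h.py <<'E'
def pose():
    s=sensors.get_state(); return R.from_quat(s['ee_rot']),np.array(s['eef_pos']),s
def delta(Rt,pt,Rc=None,pc=None):
    if Rc is None: Rc,pc,_=pose()
    return np.r_[(Rc.inv()*Rt).as_rotvec().round(3),(Rc.inv().apply(pt-pc)/10).round(2)]
def mk(x,y):
    x=np.array(x,float);x/=np.linalg.norm(x);y=np.array(y,float);y-=x*(x@y);y/=np.linalg.norm(y)
    return R.from_matrix(np.stack([x,y,np.cross(x,y)],1))
LEG=dict(o=np.array([487.3,-167,29.7]),yaw=.2)
def grasp(s,t,h,sign):
    # s along axis, tool tilt t back, TCP height h
    th=np.deg2rad(7.7);f=np.array([np.cos(LEG['yaw']),np.sin(LEG['yaw']),0]);l=np.array([-f[1],f[0],0])
    tx=-np.cos(t)*np.array([0,0,1])-np.sin(t)*f
    a=LEG['o']+s*(f*np.cos(th)-np.array([0,0,np.sin(th)]))
    # TCP: along tool line through axis point a
    k=(h-a[2])/tx[2]; return mk(tx,sign*l),a+k*tx
E
python3 - <<'E'
from h import *
r,p,s=pose(); print(r.as_matrix().round(3),p.round(1))
for sg in(1,-1):
    Rt,pt=grasp(57,np.deg2rad(25),10,sg); print(sg,Rt.as_matrix().round(2),pt.round(1),delta(Rt,pt+[0,0,120]))
E
```

```text
[[-0.     0.364  0.931]
 [ 0.     0.931 -0.364]
 [-1.     0.    -0.   ]] [209.4 535.5 238.7]
1 [[-0.41 -0.2   0.89]
 [-0.08  0.98  0.18]
 [-0.91 -0.   -0.42]] [ 537.1 -156.9   10. ] [ -0.564   0.424  -0.125  10.87  -52.55   55.74 ]
-1 [[-0.41  0.2  -0.89]
 [-0.08 -0.98 -0.18]
 [-0.91  0.    0.42]] [ 537.1 -156.9   10. ] [  2.516  -0.164  -0.558  10.87  -52.55   55.74 ]
```

{"name": "send_rows", "arguments": {
  "deltas": [0,0,0,0,-4,4,8.8,0,0,0,0,-8,8,8.8,0,0,0,0,-12,12,8.8,0,0,0,0,-16,16,8.8,0,0,0,0,-20,20,8.8,0,0,0,0,-20,20,8.8]
}}

```text
time_s: 2.2
eef_pos: [323.5, 274.0, 238.9]
ee_rot: [0.131, 0.694, -0.132, 0.695]
contact_force: [-0.2, -0.4, 0.9]
grip_width: 1.002
```

```bash
cat > log.py <<'E'
from h import *
import json
r,p,s=pose()
open('log.jsonl','a').write(json.dumps([list(s['qpos']),list(p),list(r.as_quat())])+'\n')
print(s['time_s'],s['qpos'].round(4),p.round(2),r.as_matrix().round(3).tolist(),s['contact_force'].round(1),round(s['grip_width'],3))
E
python3 log.py
python3 - <<'E'
from h import *
Rt,pt=grasp(57,np.deg2rad(25),10,1);print(delta(Rt,pt+[0,0,120]))
E
```

```text
2.2 [ 4.2160e-01 -1.7630e-01  1.9644e+00 -6.0000e-04  1.3527e+00 -7.7500e-01] [323.53 274.01 238.89] [[0.001, 0.365, 0.931], [-0.0, 0.931, -0.365], [-1.0, 0.0, 0.001]] [-0.2 -0.4  0.9] 1.002
[ -0.565   0.425  -0.125  10.92  -32.31   35.62 ]
```

{"name": "send_rows", "arguments": {
  "deltas": [-0.06,0.04,-0.01,1.0,-3.2,3.6,8.8,-0.11,0.085,-0.025,2,-6.4,7.1,8.8,-0.17,0.13,-0.04,3.2,-9.6,10.7,8.8,-0.23,0.17,-0.05,4.3,-13,14.2,8.8,-0.28,0.21,-0.06,5.4,-16,17.8,8.8,-0.34,0.255,-0.075,6.5,-19.4,21.4,8.8,-0.4,0.3,-0.09,7.6,-22.6,25,8.8,-0.45,0.34,-0.1,8.7,-26,28.5,8.8,-0.51,0.38,-0.11,9.8,-29,32,8.8,-0.565,0.425,-0.125,10.92,-32.31,35.62,8.8,-0.565,0.425,-0.125,10.92,-32.31,35.62,8.8,-0.565,0.425,-0.125,10.92,-32.31,35.62,8.8]
}}

```text
time_s: 3.4
eef_pos: [536.5, -154.7, 127.8]
ee_rot: [-0.083, 0.84, 0.054, 0.533]
contact_force: [0.1, 0.4, 0.0]
grip_width: 0.998
```

```bash
python3 log.py
python3 - <<'E'
from h import *
import json
d=[([0.991716,0.181546,1.607948,0,1.353809,-0.2063],[209.27,535.3,238.3],[0.13047607,  0.69508912, -0.13159473,  0.69462935])]+[json.loads(l) for l in open('log.jsonl')]
for q,p,r in d: 
    print(np.round(q,3),np.round(p,1), np.round(np.hypot(p[0],p[1]),1), 'az',round(np.arctan2(p[1],p[0]),4))
Rt,pt=grasp(57,np.deg2rad(25),10,1);print(delta(Rt,pt+[0,0,120]))
ps=[snap('scene','s2.png'),snap('top','t2.png')]
E
```

```text
3.4 [-0.3658  0.5455  1.4234 -0.228   1.5519 -2.088 ] [ 536.46 -154.71  127.83] [[-0.417, -0.198, 0.887], [-0.082, 0.98, 0.18], [-0.905, 0.002, -0.425]] [0.1 0.4 0. ] 0.998
[ 0.992  0.182  1.608  0.     1.354 -0.206] [209.3 535.3 238.3] 574.8 az 1.1981
[ 4.220e-01 -1.760e-01  1.964e+00 -1.000e-03  1.353e+00 -7.750e-01] [323.5 274.  238.9] 424.0 az 0.7027
[-0.366  0.545  1.423 -0.228  1.552 -2.088] [ 536.5 -154.7  127.8] 558.3 az -0.2808
[ 0.    -0.003 -0.002 -0.21  -0.23  -0.07 ]
```

```bash
cat > kin.py <<'E'
from h import *
import json
from scipy.optimize import least_squares
def data():
    return [([0.991716,0.181546,1.607948,0,1.353809,-0.2063],[209.27,535.3,238.3],[0.13047607,  0.69508912, -0.13159473,  0.69462935])]+[json.loads(l) for l in open('log.jsonl')]
Rz=lambda a:R.from_euler('z',a);Ry=lambda a:R.from_euler('y',a)
C0=mk([0,0,1],[0,1,0])
def fkR(q,sg4=1,sg6=1): return Rz(q[0])*Ry(q[1]+q[2])*Rz(sg4*q[3])*Ry(q[4])*Rz(sg6*q[5])
E
python3 - <<'E'
from kin import *
for s4 in(1,-1):
  for s6 in (1,-1):
    print(s4,s6)
    for q,p,r in data(): print((fkR(q,s4,s6).inv()*R.from_quat(r)).as_matrix().round(3).tolist())
E
```

```text
1 1
[[0.0, -1.0, -0.0], [-0.0, 0.0, -1.0], [1.0, 0.0, -0.0]]
[[-0.0, -1.0, -0.0], [-0.0, 0.0, -1.0], [1.0, -0.0, -0.0]]
[[-0.0, -1.0, 0.0], [-0.0, 0.0, -1.0], [1.0, -0.0, -0.0]]
1 -1
[[-0.0, -0.916, -0.401], [-0.0, 0.401, -0.916], [1.0, 0.0, -0.0]]
[[-0.0, -0.021, -1.0], [0.0, 1.0, -0.021], [1.0, -0.0, -0.0]]
[[0.0, 0.511, 0.86], [-0.0, -0.86, 0.511], [1.0, -0.0, 0.0]]
-1 1
[[0.0, -1.0, -0.0], [-0.0, 0.0, -1.0], [1.0, 0.0, -0.0]]
[[0.001, -1.0, -0.0], [-0.001, 0.0, -1.0], [1.0, 0.001, -0.001]]
[[0.384, -0.923, 0.036], [0.216, 0.052, -0.975], [0.898, 0.382, 0.219]]
-1 -1
[[-0.0, -0.916, -0.401], [-0.0, 0.401, -0.916], [1.0, 0.0, -0.0]]
[[-0.001, -0.021, -1.0], [-0.001, 1.0, -0.021], [1.0, 0.001, -0.001]]
[[-0.382, 0.427, 0.82], [0.219, -0.82, 0.529], [0.898, 0.382, 0.219]]
```

View pics/s2.png

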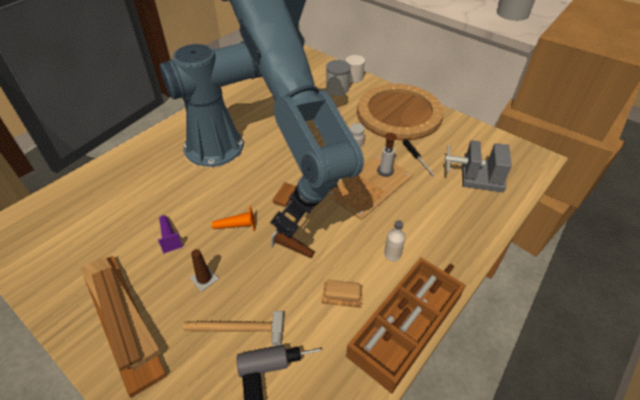

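View pics/t2.png

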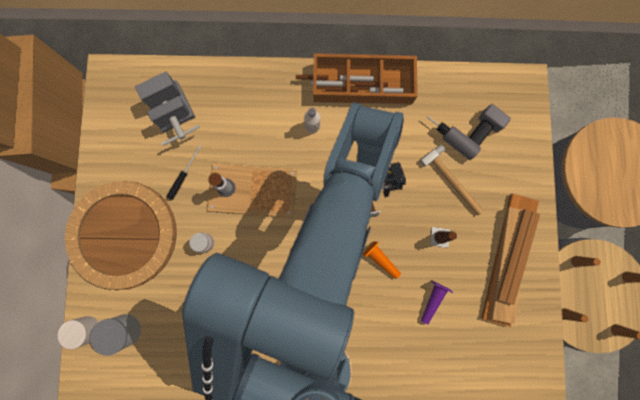

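Run:
```python
from kin import *
Rt,pt=grasp(57,np.deg2rad(25),10,1);print(delta(Rt,pt),delta(Rt,pt+[0,0,60]))
D=data()
def pos(v,q):
    h,a1,l1,a3,l2,Lt,d1,d4=v
    A=Rz(q[0]);B=A*Ry(q[1]);Cc=B*Ry(q[2]);Dd=Cc*Rz(q[3]);E=Dd*Ry(q[4])
    return A.apply([a1,d1,h])+B.apply([0,0,l1])+Cc.apply([a3,0,l2])+Dd.apply([0,d4,0])+E.apply([0,0,Lt])
def f(v):
    return np.r_[np.concatenate([pos(v,q)-p for q,p,r in D]),np.array(v)[[1,3,7]]*.01,(np.array(v)[[0,2,4,5]]-[250,420,400,250])*.003]
r=least_squares(f,[200,0,420,0,400,250,117,0]);print(r.x.round(1),r.fun.round(2))
```

```text
[ 2.000e-03 -0.000e+00  0.000e+00  1.088e+01 -3.500e-01  5.040e+00] [ 2.00e-03 -0.00e+00  0.00e+00  5.44e+00 -3.50e-01  2.51e+00]
[312.8   4.1 438.5  85.9 510.5 311.5 113.5   4.4] [-0.09 -0.06 -0.22  0.03  0.05  0.23  0.02 -0.09 -0.01  0.04  0.86  0.04
  0.19  0.06  0.33  0.18]
```

{"name": "send_rows", "arguments": {
  "deltas": [0,0,0,2,-0.3,0.9,8.8,0,0,0,4,-0.35,1.8,8.8,0,0,0,6,-0.35,2.7,8.8,0,0,0,8,-0.35,3.7,8.8,0,0,0,9.5,-0.35,4.4,8.8,0,0,0,10.5,-0.35,4.85,8.8,0,0,0,10.9,-0.35,5.04,8.8,0,0,0,10.9,-0.35,5.04,8.8,0,0,0,10.9,-0.35,5.04,8.8]
}}

```text
time_s: 4.4
eef_pos: [537.7, -157.9, 10.3]
ee_rot: [-0.085, 0.839, 0.054, 0.535]
contact_force: [0.2, 0.9, 0.3]
grip_width: 1.001
```

```bash
python3 log.py
python3 - <<'E'
from h import *
ps=[snap('scene','s3.png'),snap('top','t3.png')]
a=cv2.resize(ps[0]['image'][150:280,220:360,::-1],None,fx=4,fy=4,interpolation=2)
cv2.imwrite('pics/s3c.png',a)
Rt,pt=grasp(57,np.deg2rad(25),10,1);print(delta(Rt,pt))
E
```

```text
4.4 [-0.369   0.7093  1.4409 -0.2351  1.3703 -2.0498] [ 537.75 -157.88   10.33] [[-0.414, -0.2, 0.888], [-0.085, 0.98, 0.181], [-0.907, -0.0, -0.422]] [0.2 0.9 0.3] 1.001
[ 0.001  0.001  0.001  0.05   0.12  -0.03 ]
```

View pics/s3c.png

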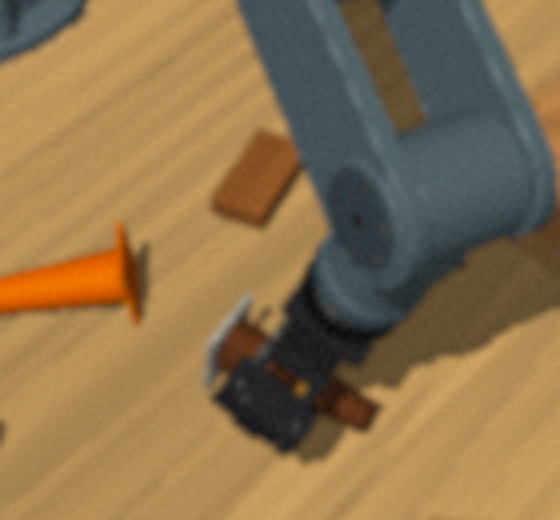

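The gripper straddles the leg mid-length in the crop (fingers around (290,390)), with the plate at (225,340) and the narrow end at (360,410). Closing.

{"name": "send_rows", "arguments": {
  "deltas": [0,0,0,0,0,0,2,0,0,0,0,0,0,2,0,0,0,0,0,0,2,0,0,0,0,0,0,2,0,0,0,0,0,0,2,0,0,0,0,0,0,2,0,0,0,0,0,0,2,0,0,0,0,0,0,2]
}}

```text
time_s: 5.3
eef_pos: [537.2, -157.8, 9.4]
ee_rot: [-0.085, 0.839, 0.054, 0.534]
contact_force: [0.6, -0.7, 0.2]
grip_width: 0.425
```

```bash
python3 log.py
```

```text
5.3 [-0.3692  0.7105  1.4415 -0.2353  1.3698 -2.0498] [ 537.17 -157.81    9.45] [[-0.415, -0.2, 0.888], [-0.085, 0.98, 0.181], [-0.906, 0.0, -0.423]] [ 0.6 -0.7  0.2] 0.425
```

{"name": "send_rows", "arguments": {
  "deltas": [0,0,0,-1,0,-0.4,2,0,0,0,-3,0,-1.3,2,0,0,0,-6,0,-2.8,2,0,0,0,-9,0,-4.2,2,0,0,0,-12,0,-5.6,2,0,0,0,-15,0,-7,2,0,0,0,-18.1,0,-8.5,2,0,0,0,-18.1,0,-8.5,2,0,0,0,-18.1,0,-8.5,2]
}}

```text
time_s: 6.2
eef_pos: [537.0, -157.8, 209.8]
ee_rot: [-0.085, 0.839, 0.054, 0.535]
contact_force: [-1.0, 0.4, -2.8]
grip_width: 0.42
```

```bash
python3 log.py;  python3 - <<'E'
from h import *
ps=[snap('scene','s4.png'),snap('top','t4.png')]
cv2.imwrite('pics/s4c.png',cv2.resize(ps[0]['image'][130:280,200:380,::-1],None,fx=4,fy=4,interpolation=2))
E
```

```text
6.2 [-0.3695  0.4557  1.3745 -0.2314  1.6812 -2.124 ] [ 537.   -157.75  209.83] [[-0.413, -0.2, 0.888], [-0.084, 0.98, 0.181], [-0.907, -0.0, -0.422]] [-1.   0.4 -2.8] 0.42
```

View pics/s4c.png

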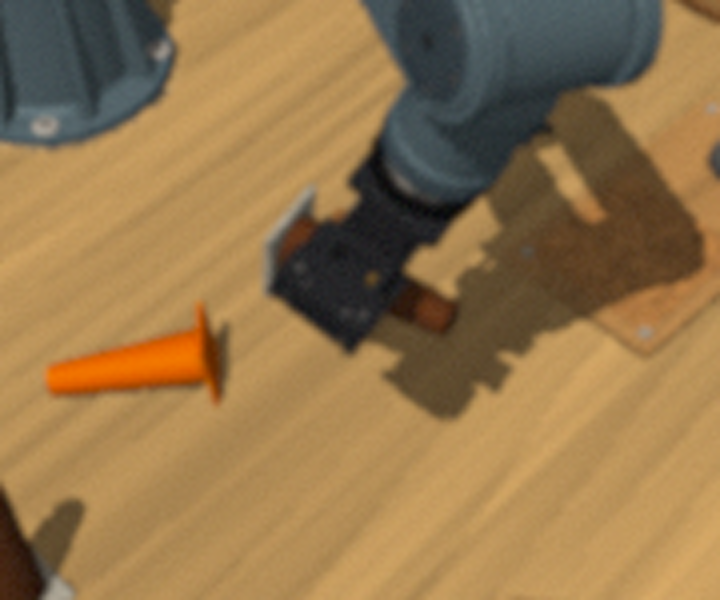

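```bash
cat >> kin.py <<'E'
def pos(v,q):
    h,a1,l1,a3,l2,Lt,d1,d4=v
    A=Rz(q[0]);B=A*Ry(q[1]);Cc=B*Ry(q[2]);Dd=Cc*Rz(q[3]);E=Dd*Ry(q[4])
    return A.apply([a1,d1,h])+B.apply([0,0,l1])+Cc.apply([a3,0,l2])+Dd.apply([0,d4,0])+E.apply([0,0,Lt])
def fit(w=.01):
    D=data()
    def f(v): return np.r_[np.concatenate([pos(v,q)-p for q,p,r in D]),np.array(v)[[1,3,7]]*w]
    return least_squares(f,[200,0,420,0,400,250,117,0])
Ctool=R.from_matrix([[0,-1,0],[0,0,-1],[1,0,0]])
def fk(v,q): return fkR(q)*Ctool,pos(v,q)
QL=np.array([-2.99,-.89,.3,-1.14,0,-3.12]);QU=np.array([2.99,2.07,2.58,4.28,2.63,3.12])
def ik(v,Rt,pt,q0,wq=.0):
    def f(q):
        r,p=fk(v,q); return np.r_[(p-pt)/100,(Rt.inv()*r).as_rotvec()*1]
    s=least_squares(f,np.clip(q0,QL+.01,QU-.01),bounds=(QL,QU)); return s.x,np.abs(s.fun).max()
E
python3 - <<'E'
from kin import *
r=fit();print(r.x.round(1),np.abs(r.fun).max(),r.fun.round(2))
r=fit(.1);print(r.x.round(1),np.abs(r.fun).max())
E
```

```text
[3.137e+02 1.000e-01 4.384e+02 8.550e+01 5.145e+02 3.117e+02 1.167e+02
 1.100e+00] 0.8550854285529819 [-0.12 -0.08 -0.23  0.04  0.08  0.24  0.01 -0.03  0.   -0.01 -0.03 -0.
 -0.01 -0.03 -0.    0.03 -0.04 -0.01  0.    0.86  0.01]
[304.   -1.8 431.2  69.5 513.1 310.5 114.5   3.2] 6.949097269411748
```

```bash
cat >> kin.py <<'E'
V=fit().x
# leg in tool
def legintool():
    th=np.deg2rad(7.7);yaw=LEG['yaw'];c,s=np.cos(yaw),np.sin(yaw)
    X=np.array([c*np.cos(th),s*np.cos(th),-np.sin(th)]);Y=np.array([-s,c,0]);M=R.from_matrix(np.stack([np.cross(X,Y)*1,Y,X],1)) if 0 else R.from_matrix(np.stack([np.cross(Y,X),Y,X],1)) 
    return M
th=np.deg2rad(7.7);_c,_s=np.cos(LEG['yaw']),np.sin(LEG['yaw'])
_Z=np.array([_c*np.cos(th),_s*np.cos(th),-np.sin(th)]);_Y=np.array([-_s,_c,0]);_X=np.cross(_Y,_Z)
ML=R.from_matrix(np.stack([_X,_Y,_Z],1))
Rg=R.from_quat([-0.085,0.839,0.054,0.534]);pg=np.array([537.2,-157.8,9.45])
RL=Rg.inv()*ML; pL=Rg.inv().apply(LEG['o']-pg)
PAD=np.array([568.3,153.6,12.]);KNOB=np.array([576.0,298.5,148.])
def toolfor(phi,o):
    """tool pose with leg upright, origin o, tool x heading phi"""
    z=RL.inv().apply([0,0,0])
    # leg frame upright with yaw psi
    tx=RL.inv().apply([1,0,0]); psi=phi-np.arctan2(tx[1],tx[0])
    Ml=Rz(psi); Rt=Ml*RL.inv(); return Rt,np.array(o)-Rt.apply(pL)
E
python3 - <<'E'
from kin import *
print('tool x in leg',RL.inv().apply([1,0,0]),pL)
for deg in range(-60,181,20):
    Rt,pt=toolfor(np.deg2rad(deg),PAD+[0,0,3]); out=set()
    for q1 in(-.3,.3):
     for q4 in(-.8,0,.8,1.6,2.4,3.1,3.9):
      for q6 in(-2,0,2):
        q,e=ik(V,Rt,pt,[q1,.6,1.5,q4,1,q6])
        if e<.01: out.add(tuple(q.round(2)))
    print(deg,pt.round(0),list(out)[:5])
E
```

```text
tool x in leg [ 9.54502065e-01 -9.25523916e-04 -2.98202870e-01] [  3.13447116   0.98622783 -54.53361299]
-60 [574. 142.  68.] []
-40 [578. 144.  68.] []
-20 [580. 148.  68.] [(np.float64(0.39), np.float64(0.62), np.float64(2.12), np.float64(4.02), np.float64(0.99), np.float64(1.26))]
0 [582. 153.  68.] [(np.float64(0.13), np.float64(0.58), np.float64(2.28), np.float64(3.29), np.float64(0.99), np.float64(1.53))]
20 [581. 157.  68.] [(np.float64(-0.21), np.float64(0.58), np.float64(2.31), np.float64(2.53), np.float64(1.06), np.float64(1.72))]
40 [579. 161.  68.] [(np.float64(-0.42), np.float64(0.6), np.float64(2.22), np.float64(1.91), np.float64(1.14), np.float64(1.89))]
60 [576. 165.  68.] [(np.float64(-0.49), np.float64(0.66), np.float64(2.02), np.float64(1.47), np.float64(1.28), np.float64(2.05))]
80 [571. 167.  68.] [(np.float64(-0.46), np.float64(0.75), np.float64(1.79), np.float64(1.17), np.float64(1.48), np.float64(2.15))]
100 [567. 167.  68.] [(np.float64(-0.39), np.float64(0.87), np.float64(1.53), np.float64(0.95), np.float64(1.7), np.float64(2.18))]
120 [562. 166.  68.] [(np.float64(-0.29), np.float64(0.99), np.float64(1.28), np.float64(0.77), np.float64(1.92), np.float64(2.16))]
140 [559. 163.  68.] [(np.float64(-0.19), np.float64(1.1), np.float64(1.04), np.float64(0.59), np.float64(2.14), np.float64(2.08))]
160 [556. 159.  68.] [(np.float64(-0.07), np.float64(1.21), np.float64(0.84), np.float64(0.36), np.float64(2.32), np.float64(1.91))]
180 [555. 154.  68.] [(np.float64(0.04), np.float64(1.27), np.float64(0.7), np.float64(0.06), np.float64(2.43), np.float64(1.63))]
```

```bash
cat > plan.py <<'E'
from kin import *
def resamp(qs,maxdeg=7.5,maxmm=40):
    """dense joint path -> rows poses"""
    P=[fk(V,q) for q in qs]; out=[0]
    for i in range(1,len(qs)):
        j=out[-1]
        if np.rad2deg((P[j][0].inv()*P[i][0]).magnitude())>maxdeg or np.linalg.norm(P[j][1]-P[i][1])>maxmm: out.append(i-1)
    if out[-1]!=len(qs)-1: out.append(len(qs)-1)
    return out
def rows(qs,idx,q0,g):
    R0,p0=fk(V,q0); o=[]
    for i in idx:
        r,p=fk(V,qs[i]); d=delta(r,p,R0,p0); o+= [float(x) for x in np.r_[d[:3].round(2),d[3:].round(1),g]]
    return o
E
python3 - <<'E'
from plan import *
_,_,s=pose(); q0=np.array(s['qpos'])
for deg in(60,75,90):
    Rt,pt=toolfor(np.deg2rad(deg),PAD+[0,0,140]); qf,e=ik(V,Rt,pt,[-.45,.6,1.8,1.3,1.4,2.05]); print(deg,qf.round(2),e)
    u=np.linspace(0,1,401);qs=[q0+(qf-q0)*a for a in u]
    idx=resamp(qs); low=[]
    for i in idx:
        r,p=fk(V,qs[i]); pl,co=legpts(); X=np.r_[pl,co]; X=r.apply(RL.apply(X)+pL)+p; low.append(X[:,2].min())
    print(len(idx),'minleg',np.round(min(low)),[fk(V,qs[i])[1].round(0).tolist() for i in idx[::5]],[ (fk(V,qs[i])[0].as_matrix()[:,0]).round(1).tolist() for i in idx[::5]])
E
```

```text
60 [-0.49  0.31  2.09  1.39  1.33  2.35] 2.2737367544323206e-15
43 minleg 118.0 [[536.0, -157.0, 208.0], [525.0, -89.0, 172.0], [520.0, -27.0, 153.0], [519.0, 32.0, 146.0], [524.0, 81.0, 149.0], [532.0, 118.0, 158.0], [544.0, 145.0, 172.0], [557.0, 161.0, 186.0], [571.0, 166.0, 201.0]] [[-0.4, -0.1, -0.9], [-0.4, 0.1, -0.9], [-0.3, 0.3, -0.9], [-0.2, 0.5, -0.8], [-0.1, 0.7, -0.7], [0.0, 0.8, -0.6], [0.1, 0.8, -0.5], [0.3, 0.9, -0.4], [0.4, 0.8, -0.3]]
75 [-0.47  0.43  1.9   1.21  1.51  2.36] 1.1368683772161603e-15
41 minleg 112.0 [[536.0, -157.0, 208.0], [526.0, -96.0, 175.0], [521.0, -38.0, 155.0], [519.0, 15.0, 147.0], [523.0, 63.0, 149.0], [530.0, 104.0, 157.0], [543.0, 136.0, 172.0], [558.0, 157.0, 189.0], [573.0, 166.0, 205.0]] [[-0.4, -0.1, -0.9], [-0.4, 0.1, -0.9], [-0.3, 0.3, -0.9], [-0.3, 0.5, -0.8], [-0.2, 0.6, -0.7], [-0.1, 0.8, -0.6], [0.0, 0.9, -0.5], [0.1, 0.9, -0.4], [0.2, 0.9, -0.3]]
90 [-0.43  0.54  1.71  1.06  1.69  2.36] 2.2737367544323206e-15
40 minleg 111.0 [[536.0, -157.0, 208.0], [529.0, -101.0, 178.0], [525.0, -44.0, 160.0], [524.0, 10.0, 152.0], [528.0, 59.0, 153.0], [535.0, 98.0, 162.0], [545.0, 131.0, 175.0], [559.0, 156.0, 193.0]] [[-0.4, -0.1, -0.9], [-0.4, 0.1, -0.9], [-0.4, 0.3, -0.9], [-0.4, 0.5, -0.8], [-0.3, 0.6, -0.7], [-0.2, 0.7, -0.6], [-0.2, 0.8, -0.5], [-0.1, 0.9, -0.4]]
```

```bash
cat > go1.py <<'E'
from plan import *
_,_,s=pose(); q0=np.array(s['qpos'])
Rt,pt=toolfor(np.deg2rad(75),PAD+[0,0,140]); qf,e=ik(V,Rt,pt,[-.45,.6,1.8,1.3,1.4,2.05])
u=np.linspace(0,1,401);qs=[q0+(qf-q0)*a for a in u]
idx=resamp(qs)[1:]; print(len(idx)); print(rows(qs,idx[:20],q0,2))
E
python3 go1.py
```

```text
40
[0.12, -0.01, 0.04, 0.7, 1.2, 0.4, 2.0, 0.24, -0.02, 0.08, 1.3, 2.4, 0.7, 2.0, 0.36, -0.02, 0.12, 1.9, 3.7, 1.0, 2.0, 0.48, -0.01, 0.17, 2.4, 4.9, 1.4, 2.0, 0.6, -0.0, 0.21, 2.9, 6.2, 1.7, 2.0, 0.72, 0.01, 0.25, 3.3, 7.4, 2.0, 2.0, 0.84, 0.03, 0.3, 3.7, 8.6, 2.3, 2.0, 0.96, 0.06, 0.34, 4.0, 9.8, 2.6, 2.0, 1.07, 0.08, 0.38, 4.2, 10.9, 2.8, 2.0, 1.18, 0.12, 0.42, 4.4, 12.0, 3.1, 2.0, 1.29, 0.16, 0.45, 4.5, 13.1, 3.3, 2.0, 1.4, 0.2, 0.49, 4.6, 14.2, 3.5, 2.0, 1.5, 0.24, 0.52, 4.7, 15.2, 3.8, 2.0, 1.61, 0.3, 0.55, 4.7, 16.2, 4.0, 2.0, 1.72, 0.36, 0.58, 4.7, 17.2, 4.2, 2.0, 1.82, 0.42, 0.61, 4.6, 18.2, 4.5, 2.0, 1.92, 0.49, 0.63, 4.6, 19.2, 4.7, 2.0, 2.02, 0.56, 0.65, 4.4, 20.1, 4.9, 2.0, 2.12, 0.65, 0.66, 4.2, 21.0, 5.1, 2.0, 2.22, 0.73, 0.67, 4.0, 21.9, 5.3, 2.0]
```

{"name": "send_rows", "arguments": {
  "deltas": [0.12,-0.01,0.04,0.7,1.2,0.4,2.0,0.24,-0.02,0.08,1.3,2.4,0.7,2.0,0.36,-0.02,0.12,1.9,3.7,1.0,2.0,0.48,-0.01,0.17,2.4,4.9,1.4,2.0,0.6,0,0.21,2.9,6.2,1.7,2.0,0.72,0.01,0.25,3.3,7.4,2.0,2.0,0.84,0.03,0.3,3.7,8.6,2.3,2.0,0.96,0.06,0.34,4.0,9.8,2.6,2.0,1.07,0.08,0.38,4.2,10.9,2.8,2.0,1.18,0.12,0.42,4.4,12.0,3.1,2.0,1.29,0.16,0.45,4.5,13.1,3.3,2.0,1.4,0.2,0.49,4.6,14.2,3.5,2.0,1.5,0.24,0.52,4.7,15.2,3.8,2.0,1.61,0.3,0.55,4.7,16.2,4.0,2.0,1.72,0.36,0.58,4.7,17.2,4.2,2.0,1.82,0.42,0.61,4.6,18.2,4.5,2.0,1.92,0.49,0.63,4.6,19.2,4.7,2.0,2.02,0.56,0.65,4.4,20.1,4.9,2.0,2.12,0.65,0.66,4.2,21.0,5.1,2.0,2.22,0.73,0.67,4.0,21.9,5.3,2.0]
}}

```text
time_s: 8.3
eef_pos: [522.2, 63.5, 148.8]
ee_rot: [0.629, 0.509, -0.588, 0.005]
contact_force: [-0.2, 0.6, -2.3]
grip_width: 0.426
```

```bash
python3 log.py; python3 go1.py
```

```text
8.3 [-0.4216  0.44    1.65    0.5167  1.5935  0.2149] [522.15  63.53 148.8 ] [[-0.209, 0.646, -0.734], [0.635, -0.481, -0.604], [-0.743, -0.593, -0.31]] [-0.2  0.6 -2.3] 0.426
20
[0.12, 0.04, -0.02, 0.4, -0.4, -0.7, 2.0, 0.24, 0.07, -0.03, 0.8, -0.8, -1.3, 2.0, 0.36, 0.1, -0.06, 1.2, -1.2, -2.0, 2.0, 0.48, 0.13, -0.08, 1.5, -1.6, -2.7, 2.0, 0.6, 0.16, -0.11, 1.8, -2.0, -3.3, 2.0, 0.73, 0.18, -0.14, 2.0, -2.3, -4.0, 2.0, 0.85, 0.21, -0.18, 2.2, -2.6, -4.6, 2.0, 0.97, 0.23, -0.22, 2.3, -3.0, -5.3, 2.0, 1.09, 0.24, -0.26, 2.4, -3.3, -6.0, 2.0, 1.21, 0.26, -0.31, 2.5, -3.6, -6.6, 2.0, 1.33, 0.27, -0.36, 2.5, -3.8, -7.2, 2.0, 1.45, 0.28, -0.42, 2.5, -4.0, -7.8, 2.0, 1.57, 0.28, -0.47, 2.4, -4.2, -8.4, 2.0, 1.68, 0.28, -0.53, 2.3, -4.4, -9.0, 2.0, 1.79, 0.27, -0.59, 2.2, -4.6, -9.5, 2.0, 1.9, 0.26, -0.65, 2.0, -4.7, -10.0, 2.0, 2.01, 0.25, -0.72, 1.8, -4.8, -10.6, 2.0, 2.12, 0.23, -0.79, 1.6, -4.9, -11.0, 2.0, 2.22, 0.2, -0.86, 1.4, -5.0, -11.5, 2.0, 2.26, 0.19, -0.89, 1.3, -5.0, -11.6, 2.0]
```

Joint tracking follows the plan. Continuing.

{"name": "send_rows", "arguments": {
  "deltas": [0.12,0.04,-0.02,0.4,-0.4,-0.7,2.0,0.24,0.07,-0.03,0.8,-0.8,-1.3,2.0,0.36,0.1,-0.06,1.2,-1.2,-2.0,2.0,0.48,0.13,-0.08,1.5,-1.6,-2.7,2.0,0.6,0.16,-0.11,1.8,-2.0,-3.3,2.0,0.73,0.18,-0.14,2.0,-2.3,-4.0,2.0,0.85,0.21,-0.18,2.2,-2.6,-4.6,2.0,0.97,0.23,-0.22,2.3,-3.0,-5.3,2.0,1.09,0.24,-0.26,2.4,-3.3,-6.0,2.0,1.21,0.26,-0.31,2.5,-3.6,-6.6,2.0,1.33,0.27,-0.36,2.5,-3.8,-7.2,2.0,1.45,0.28,-0.42,2.5,-4.0,-7.8,2.0,1.57,0.28,-0.47,2.4,-4.2,-8.4,2.0,1.68,0.28,-0.53,2.3,-4.4,-9.0,2.0,1.79,0.27,-0.59,2.2,-4.6,-9.5,2.0,1.9,0.26,-0.65,2.0,-4.7,-10.0,2.0,2.01,0.25,-0.72,1.8,-4.8,-10.6,2.0,2.12,0.23,-0.79,1.6,-4.9,-11.0,2.0,2.26,0.19,-0.89,1.3,-5.0,-11.6,2.0,2.26,0.19,-0.89,1.3,-5.0,-11.6,2.0]
}}

```text
time_s: 10.3
eef_pos: [571.4, 166.2, 205.1]
ee_rot: [-0.09, 0.119, 0.603, 0.783]
contact_force: [-0.5, 0.6, -3.2]
grip_width: 0.427
```

```bash
python3 log.py
cat > look.py <<'E'
from plan import *
import sys
ps=[snap('scene','x.png'),snap('top','y.png')]
n=sys.argv[1]
r,p,_=pose()
ims=[]
for P,nm in zip(ps,('s','t')):
    im=cv2.resize(P['image'][:,:,::-1],None,fx=5,fy=5,interpolation=2)
    c=np.array([570,170,120.]); 
    for X in legpts():
        W=r.apply(RL.apply(X)+pL)+p if len(sys.argv)<3 else X+PAD
        h=cv2.convexHull(((proj(P,W)+.5)*5).astype(np.float32)).astype(np.int32); cv2.polylines(im,[h],True,(0,255,0),1)
    u=(proj(P,c)[0]*5).astype(int); ims.append(im[max(0,u[1]-290):u[1]+290,u[0]-195:u[0]+195])
h=min(i.shape[0] for i in ims); cv2.imwrite(f'pics/{n}.png',np.hstack([i[:h] for i in ims]))
E
python3 look.py l1
```

```text
10.3 [-0.4737  0.4266  1.9014  1.2077  1.5173  2.3647] [571.44 166.16 205.05] [[0.244, -0.967, 0.078], [0.924, 0.256, 0.284], [-0.294, 0.003, 0.956]] [-0.5  0.6 -3.2] 0.427
```

View pics/l1.png

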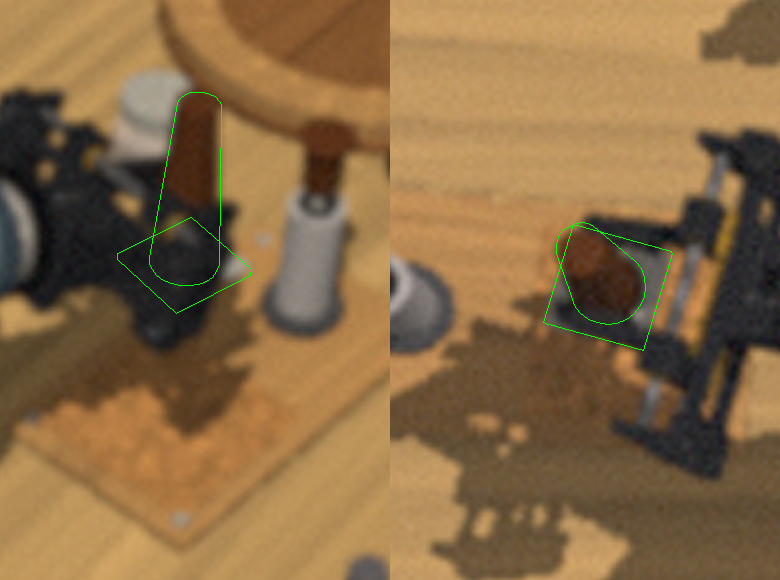

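View pics/x.png

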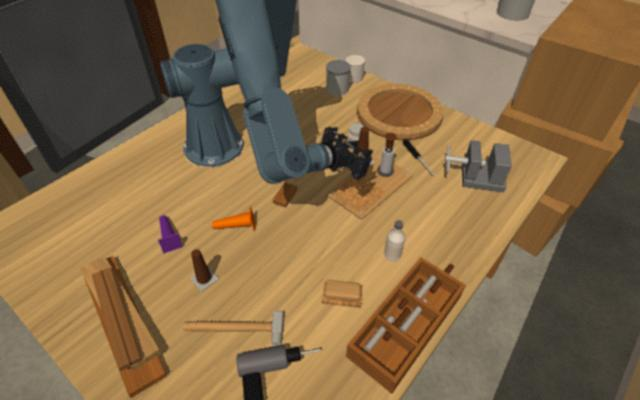

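```bash
cat > d.py <<'E'
from plan import *
r,p,s=pose(); o=r.apply(pL)+p; print('bottom',o.round(1),'tilt',np.rad2deg(np.arccos((r*RL).as_matrix()[2,2])))
for z in (100,60,30,12,5,2,0,-2,-4):
    Rt,pt=toolfor(np.deg2rad(75),PAD+[0,0,z]); q,e=ik(V,Rt,pt,s['qpos']); print(z,delta(Rt,pt).tolist(),q.round(2),round(e,3))
E
python3 d.py
```

```text
bottom [567.6 153.4 152.4] tilt 0.17978120716795226
100 [0.002, 0.003, -0.004, 1.25, -0.06, -3.85] [-0.47  0.51  1.89  1.21  1.48  2.29] 0.0
60 [0.002, 0.003, -0.004, 2.43, -0.05, -7.67] [-0.47  0.6   1.88  1.22  1.46  2.22] 0.0
30 [0.002, 0.003, -0.004, 3.31, -0.04, -10.54] [-0.47  0.67  1.86  1.23  1.44  2.17] 0.0
12 [0.002, 0.003, -0.004, 3.84, -0.04, -12.26] [-0.47  0.71  1.85  1.23  1.43  2.14] 0.0
5 [0.002, 0.003, -0.004, 4.05, -0.04, -12.93] [-0.47  0.72  1.85  1.23  1.43  2.13] 0.0
2 [0.002, 0.003, -0.004, 4.14, -0.04, -13.21] [-0.47  0.73  1.84  1.23  1.43  2.13] 0.0
0 [0.002, 0.003, -0.004, 4.2, -0.04, -13.4] [-0.47  0.73  1.84  1.23  1.42  2.13] 0.0
-2 [0.002, 0.003, -0.004, 4.26, -0.03, -13.6] [-0.47  0.74  1.84  1.23  1.42  2.12] 0.0
-4 [0.002, 0.003, -0.004, 4.32, -0.03, -13.79] [-0.47  0.74  1.84  1.23  1.42  2.12] 0.0
```

{"name": "send_rows", "arguments": {
  "deltas": [0,0,0,0.6,0,-2,2,0,0,0,1.25,-0.05,-3.9,2,0,0,0,2.0,-0.05,-6.1,2,0,0,0,2.6,-0.05,-8.2,2,0,0,0,3.1,-0.05,-9.9,2,0,0,0,3.55,-0.05,-11.3,2,0,0,0,3.84,-0.05,-12.26,2,0,0,0,4.0,-0.05,-12.8,2,0,0,0,4.1,-0.05,-13.1,2,0,0,0,4.17,-0.05,-13.3,2,0,0,0,4.17,-0.05,-13.3,2,0,0,0,4.17,-0.05,-13.3,2]
}}

```text
time_s: 11.6
eef_pos: [574.0, 166.0, 68.0]
ee_rot: [-0.093, 0.117, 0.603, 0.783]
contact_force: [0.3, -0.3, -2.1]
grip_width: 0.419
```

```bash
python3 log.py; python3 d.py | head -1; python3 look.py l2
```

```text
11.6 [-0.4718  0.7328  1.8389  1.2321  1.4312  2.1279] [574.   165.97  68.03] [[0.245, -0.967, 0.071], [0.924, 0.255, 0.286], [-0.295, -0.004, 0.956]] [ 0.3 -0.3 -2.1] 0.419
bottom [569.9 153.5  15. ] tilt 0.2591954968145901
```

View pics/l2.png

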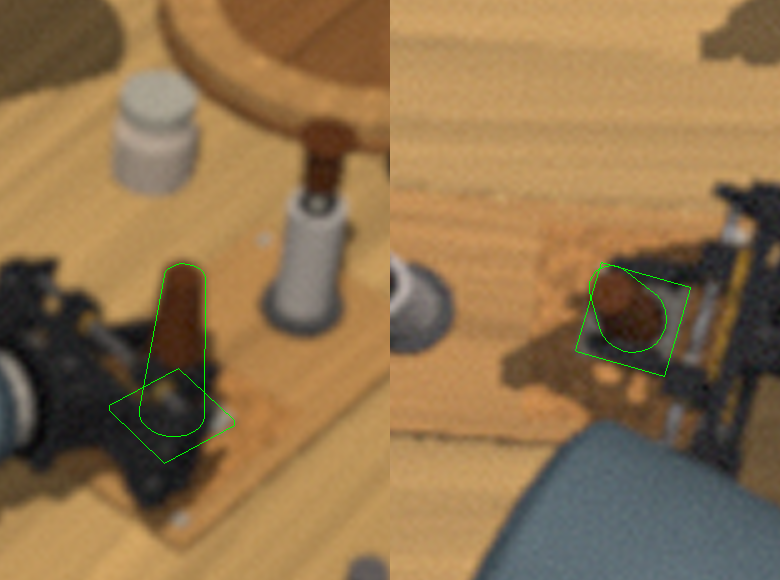

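{"name": "send_rows", "arguments": {
  "deltas": [0,0,0,0.04,0,-0.14,2,0,0,0,0.09,0,-0.29,2,0,0,0,0.09,0,-0.29,2,0,0,0,0.09,0,-0.29,2]
}}

```text
time_s: 12.1
eef_pos: [573.7, 166.1, 64.5]
ee_rot: [-0.092, 0.117, 0.603, 0.783]
contact_force: [-0.5, 0.5, -2.6]
grip_width: 0.423
```

```bash
python3 log.py; python3 d.py | head -1
```

```text
12.1 [-0.4719  0.7409  1.8367  1.2327  1.4296  2.1234] [573.73 166.09  64.49] [[0.244, -0.967, 0.072], [0.924, 0.255, 0.286], [-0.294, -0.003, 0.956]] [-0.5  0.5 -2.6] 0.423
bottom [569.6 153.7  11.4] tilt 0.2358213857057412
```

Not in contact yet; 1 mm steps down.

{"name": "send_rows", "arguments": {
  "deltas": [0,0,0,0.03,0,-0.1,2,0,0,0,0.03,0,-0.1,2,0,0,0,0.06,0,-0.2,2,0,0,0,0.06,0,-0.2,2]
}}

```text
time_s: 12.5
eef_pos: [573.9, 166.0, 62.5]
ee_rot: [-0.092, 0.117, 0.603, 0.783]
contact_force: [0.5, 0.0, -2.2]
grip_width: 0.419
```

```bash
python3 log.py; python3 d.py | head -1
```

```text
12.5 [-0.4719  0.7457  1.835   1.2334  1.4286  2.1202] [573.85 166.03  62.48] [[0.245, -0.967, 0.072], [0.924, 0.255, 0.285], [-0.294, -0.003, 0.956]] [ 0.5  0.  -2.2] 0.419
bottom [569.7 153.6   9.4] tilt 0.24956562844340152
```

{"name": "send_rows", "arguments": {
  "deltas": [0,0,0,0.03,0,-0.1,2,0,0,0,0.06,0,-0.2,2,0,0,0,0.06,0,-0.2,2]
}}

```text
time_s: 12.8
eef_pos: [574.3, 166.0, 62.2]
ee_rot: [-0.091, 0.115, 0.604, 0.784]
contact_force: [-1.6, -1.4, 7.7]
grip_width: 0.422
```

```bash
python3 log.py; python3 d.py | head -1; python3 look.py l3
```

```text
12.8 [-0.4722  0.7492  1.8329  1.2352  1.4313  2.1176] [574.28 165.99  62.18] [[0.245, -0.967, 0.07], [0.925, 0.255, 0.282], [-0.291, -0.004, 0.957]] [-1.6 -1.4  7.7] 0.422
bottom [570.3 153.7   9.1] tilt 0.45665996093511335
```

View pics/l3.png

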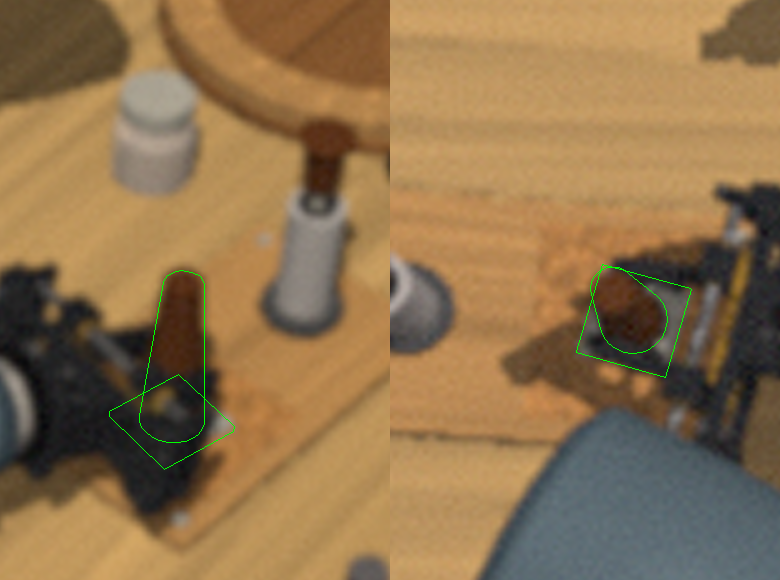

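{"name": "send_rows", "arguments": {
  "deltas": [0,0,0,-0.02,0,0.08,2,0,0,0,-0.02,0,0.08,4.5,0,0,0,-0.02,0,0.08,6,0,0,0,-0.02,0,0.08,7,0,0,0,-0.02,0,0.08,7,0,0,0,-0.02,0,0.08,7,0,0,0,-0.02,0,0.08,7]
}}

```text
time_s: 13.6
eef_pos: [573.7, 166.1, 61.1]
ee_rot: [-0.092, 0.117, 0.603, 0.783]
contact_force: [-0.8, -0.4, 0.4]
grip_width: 0.792
```

```bash
python3 log.py; python3 look.py l4
```

```text
13.6 [-0.4718  0.7486  1.8341  1.2334  1.4278  2.1184] [573.73 166.09  61.12] [[0.244, -0.967, 0.072], [0.924, 0.255, 0.286], [-0.295, -0.003, 0.956]] [-0.8 -0.4  0.4] 0.792
```

View pics/l4.png

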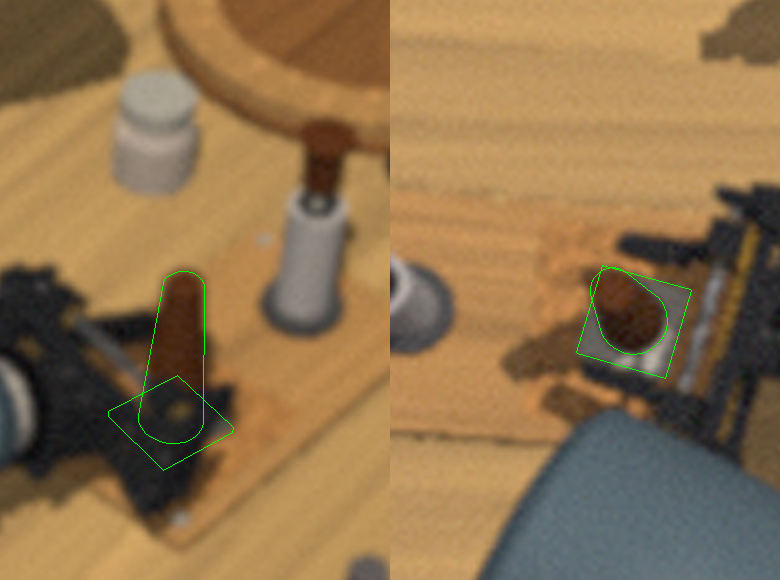

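{"name": "send_rows", "arguments": {
  "deltas": [0,0,0,-1,0,0,7,0,0,0,-3,0,0,7,0,0,0,-6,0,0,7,0,0,0,-9,0,0,7,0,0,0,-12,0,0,7,0,0,0,-15,0,0,7,0,0,0,-15,0,0,7]
}}

```text
time_s: 14.4
eef_pos: [538.1, 23.1, 106.5]
ee_rot: [-0.094, 0.117, 0.601, 0.785]
contact_force: [0.4, 0.2, 1.2]
grip_width: 0.797
```

```bash
python3 log.py; python3 look.py l5 1
cat > k.py <<'E'
from plan import *
def knobpose(phi,beta,sg,z=148,back=0):
    tx=np.array([np.cos(beta)*np.cos(phi),np.cos(beta)*np.sin(phi),-np.sin(beta)])
    return mk(tx,sg*np.array([-np.sin(phi),np.cos(phi),0])),np.array([KNOB[0],KNOB[1],z])+tx*(18.7-back)
if __name__=='__main__':
  print(fit().x.round(1))
  for b in(8,16):
   for deg in range(-30,91,15):
    for sg in(1,-1):
     Rt,pt=knobpose(np.deg2rad(deg),np.deg2rad(b),sg); out=set()
     for q1 in(-.2,.4):
      for q4 in(0,1.6,2.4,3.1,3.9):
       for q6 in(-2,0,2):
        q,e=ik(V,Rt,pt,[q1,.6,1.8,q4,1,q6])
        if e<.01: out.add(tuple(float(x) for x in q.round(2)))
     print(b,deg,sg,list(out)[:4])
E
python3 k.py
```

```text
14.4 [-0.7444  0.6653  1.8181  1.0113  1.6063  2.1374] [538.14  23.14 106.53] [[0.249, -0.966, 0.07], [0.922, 0.259, 0.288], [-0.296, -0.007, 0.955]] [0.4 0.2 1.2] 0.797
[ 3.137e+02 -3.000e-01  4.383e+02  8.550e+01  5.149e+02  3.115e+02
  1.177e+02  1.000e-01]
8 -30 1 []
8 -30 -1 []
8 -15 1 [(0.65, 0.63, 1.95, 4.21, 1.11, 1.08)]
8 -15 -1 [(0.65, 0.63, 1.95, 4.21, 1.11, -2.07)]
8 0 1 [(0.52, 0.56, 2.1, 3.75, 1.02, 1.3)]
8 0 -1 [(0.52, 0.56, 2.1, 3.75, 1.02, -1.84)]
8 15 1 [(0.32, 0.52, 2.2, 3.21, 1.01, 1.54)]
8 15 -1 [(0.32, 0.52, 2.2, 3.21, 1.01, -1.6)]
8 30 1 [(0.11, 0.51, 2.22, 2.67, 1.06, 1.75)]
8 30 -1 [(0.11, 0.51, 2.22, 2.67, 1.06, -1.39)]
8 45 1 [(-0.07, 0.53, 2.17, 2.19, 1.16, 1.93)]
8 45 -1 [(-0.07, 0.53, 2.17, 2.19, 1.16, -1.21)]
8 60 1 [(-0.17, 0.58, 2.05, 1.82, 1.28, 2.07)]
8 60 -1 [(-0.17, 0.58, 2.05, 1.82, 1.28, -1.07)]
8 75 1 [(-0.2, 0.65, 1.89, 1.54, 1.42, 2.18)]
8 75 -1 [(-0.2, 0.65, 1.89, 1.54, 1.42, -0.96)]
8 90 1 [(-0.19, 0.74, 1.7, 1.34, 1.59, 2.26)]
8 90 -1 [(-0.19, 0.74, 1.7, 1.34, 1.59, -0.88)]
16 -30 1 []
16 -30 -1 []
16 -15 1 []
16 -15 -1 []
16 0 1 [(0.51, 0.46, 2.11, 3.84, 0.81, 1.2)]
16 0 -1 [(0.51, 0.46, 2.11, 3.84, 0.81, -1.95)]
16 15 1 [(0.32, 0.41, 2.2, 3.23, 0.76, 1.53)]
16 15 -1 [(0.32, 0.41, 2.2, 3.23, 0.76, -1.62)]
16 30 1 [(0.12, 0.39, 2.23, 2.6, 0.83, 1.84)]
16 30 -1 [(0.12, 0.39, 2.23, 2.6, 0.83, -1.3)]
16 45 1 [(-0.05, 0.42, 2.18, 2.09, 0.96, 2.06)]
16 45 -1 [(-0.05, 0.42, 2.18, 2.09, 0.96, -1.09)]
16 60 1 [(-0.15, 0.48, 2.06, 1.72, 1.13, 2.19)]
16 60 -1 [(-0.15, 0.48, 2.06, 1.72, 1.13, -0.95)]
16 75 1 [(-0.18, 0.57, 1.9, 1.45, 1.31, 2.27)]
16 75 -1 [(-0.18, 0.57, 1.9, 1.45, 1.31, -0.87)]
16 90 1 [(-0.18, 0.66, 1.71, 1.25, 1.49, 2.32)]
16 90 -1 [(-0.18, 0.66, 1.71, 1.25, 1.49, -0.82)]
```

View pics/l5.png

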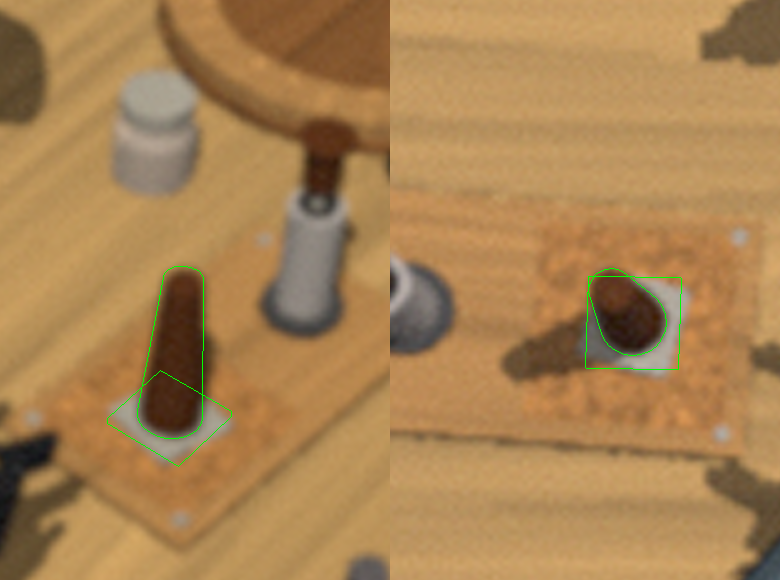

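```bash
cat > go2.py <<'E'
from k import *
V=fit().x; import plan; plan.V=V
r,p,s=pose(); q0=np.array(s['qpos'])
qa,ea=ik(V,r,np.array([500,20,260.]),q0)
ph,be=np.deg2rad(10),np.deg2rad(12)
qb,eb=ik(V,*knobpose(ph,be,1,z=250,back=120),[.4,.4,2.15,3.4,.9,1.4])
qc,ec=ik(V,*knobpose(ph,be,1,z=148,back=120),qb)
qd,ed=ik(V,*knobpose(ph,be,1,z=148,back=0),qc)
print(qa.round(2),qb.round(2),qc.round(2),qd.round(2),ea,eb,ec,ed)
u=np.linspace(0,1,301)
A=[q0+(qa-q0)*a for a in u]; B=[qa+(qb-qa)*a for a in u]
ia=resamp(A)[1:]; ib=resamp(B)[1:]; print(len(ia),len(ib))
for i in ib[::3]:
    rr,pp=fk(V,B[i]); print(pp.round(0),rr.as_matrix()[:,0].round(2), rr.as_matrix()[2,1].round(2))
print(rows(A,ia,q0,7)); print(rows(B,ib,q0,7))
E
python3 go2.py
```

```text
[-0.8   0.3   1.92  0.99  1.78  2.34] [ 0.49 -0.12  2.44  3.71  0.6   1.16] [0.49 0.28 2.42 3.53 0.94 1.4 ] [0.39 0.47 2.18 3.42 0.89 1.44] 2.421768688365411e-11 5.115907697472721e-15 1.7053025658242404e-15 1.7843669250505734e-12
5 17
[525.  47. 274.] [ 0.3   0.92 -0.25] -0.1
[590. 124. 329.] [ 0.48  0.87 -0.08] -0.32
[634. 197. 402.] [0.67 0.73 0.15] -0.44
[630. 236. 436.] [0.86 0.43 0.27] -0.33
[569. 254. 370.] [0.98 0.2  0.08] -0.14
[495. 276. 287.] [ 0.97  0.16 -0.16] -0.02
[-0.0, -0.0, -0.0, -1.7, 0.3, 3.6, 7.0, -0.0, -0.0, -0.0, -3.3, 1.0, 7.1, 7.0, -0.0, -0.0, -0.0, -4.8, 2.0, 10.7, 7.0, -0.0, -0.0, -0.0, -6.0, 3.3, 14.2, 7.0, 0.0, -0.0, 0.0, -6.1, 3.4, 14.3, 7.0]
[-0.08, -0.04, -0.06, -3.4, 1.6, 16.6, 7.0, -0.15, -0.08, -0.12, -1.0, 0.1, 19.0, 7.0, -0.22, -0.13, -0.19, 1.4, -1.4, 21.6, 7.0, -0.28, -0.17, -0.27, 3.7, -2.6, 24.5, 7.0, -0.34, -0.22, -0.36, 5.8, -3.8, 27.6, 7.0, -0.38, -0.27, -0.46, 7.8, -4.6, 30.8, 7.0, -0.41, -0.32, -0.58, 9.4, -5.1, 33.9, 7.0, -0.41, -0.36, -0.7, 10.6, -5.2, 36.4, 7.0, -0.38, -0.38, -0.83, 11.4, -4.8, 38.0, 7.0, -0.31, -0.38, -0.94, 11.9, -3.8, 38.3, 7.0, -0.22, -0.36, -1.04, 12.4, -2.1, 37.2, 7.0, -0.11, -0.31, -1.1, 13.1, 0.1, 34.9, 7.0, -0.0, -0.26, -1.13, 14.0, 2.6, 32.0, 7.0, 0.09, -0.21, -1.14, 14.8, 5.1, 29.3, 7.0, 0.17, -0.16, -1.13, 15.7, 7.7, 26.7, 7.0, 0.25, -0.11, -1.11, 16.6, 10.5, 24.2, 7.0, 0.29, -0.08, -1.1, 17.2, 12.2, 22.7, 7.0]
```

{"name": "send_rows", "arguments": {
  "deltas": [0,0,0,-1.7,0.3,3.6,7.0,0,0,0,-3.3,1.0,7.1,7.0,0,0,0,-4.8,2.0,10.7,7.0,0,0,0,-6.1,3.4,14.3,7.0,-0.08,-0.04,-0.06,-3.4,1.6,16.6,7.0,-0.15,-0.08,-0.12,-1.0,0.1,19.0,7.0,-0.22,-0.13,-0.19,1.4,-1.4,21.6,7.0,-0.28,-0.17,-0.27,3.7,-2.6,24.5,7.0,-0.34,-0.22,-0.36,5.8,-3.8,27.6,7.0,-0.38,-0.27,-0.46,7.8,-4.6,30.8,7.0,-0.41,-0.32,-0.58,9.4,-5.1,33.9,7.0,-0.41,-0.36,-0.7,10.6,-5.2,36.4,7.0,-0.38,-0.38,-0.83,11.4,-4.8,38.0,7.0,-0.31,-0.38,-0.94,11.9,-3.8,38.3,7.0,-0.22,-0.36,-1.04,12.4,-2.1,37.2,7.0,-0.11,-0.31,-1.1,13.1,0.1,34.9,7.0,0,-0.26,-1.13,14.0,2.6,32.0,7.0,0.09,-0.21,-1.14,14.8,5.1,29.3,7.0,0.17,-0.16,-1.13,15.7,7.7,26.7,7.0,0.29,-0.08,-1.1,17.2,12.2,22.7,7.0]
}}

```text
time_s: 16.5
eef_pos: [483.2, 280.8, 276.6]
ee_rot: [-0.008, 0.107, 0.089, 0.99]
contact_force: [0.2, -1.6, -0.8]
grip_width: 0.797
```

```bash
python3 log.py
python3 - <<'E'
from k import *
r,p,s=pose(); ph,be=np.deg2rad(10),np.deg2rad(12)
for z,b in((250,120),(148,120),(148,60),(148,0)): 
    T=knobpose(ph,be,1,z=z,back=b); print(z,b,delta(*T).tolist(),ik(V,*T,s['qpos'])[0].round(2))
E
python3 look.py l6 1
```

```text
16.5 [ 0.4737 -0.1442  2.4363  3.697   0.5681  1.1571] [483.23 280.78 276.63] [[0.961, -0.177, 0.211], [0.174, 0.984, 0.034], [-0.213, 0.004, 0.977]] [ 0.2 -1.6 -0.8] 0.797
250 120 [-0.003, -0.006, -0.004, -0.34, 0.13, -0.64] [ 0.49 -0.12  2.44  3.7   0.6   1.16]
148 120 [-0.003, -0.006, -0.004, 1.84, 0.1, -10.61] [0.49 0.28 2.42 3.53 0.94 1.4 ]
148 60 [-0.003, -0.006, -0.004, 7.84, 0.07, -10.57] [0.43 0.38 2.3  3.46 0.92 1.43]
148 0 [-0.003, -0.006, -0.004, 13.84, 0.04, -10.54] [0.39 0.47 2.18 3.42 0.89 1.44]
```

View pics/x.png

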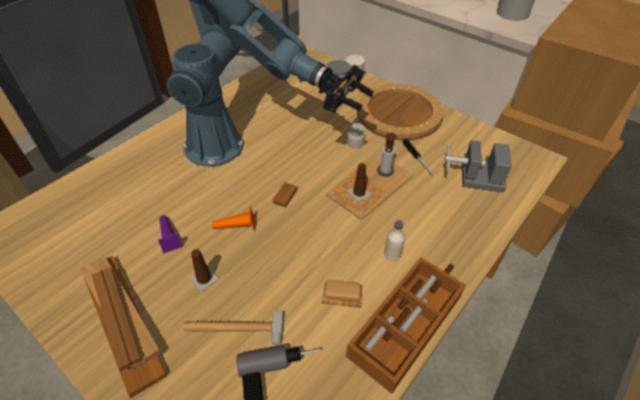

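View pics/y.png

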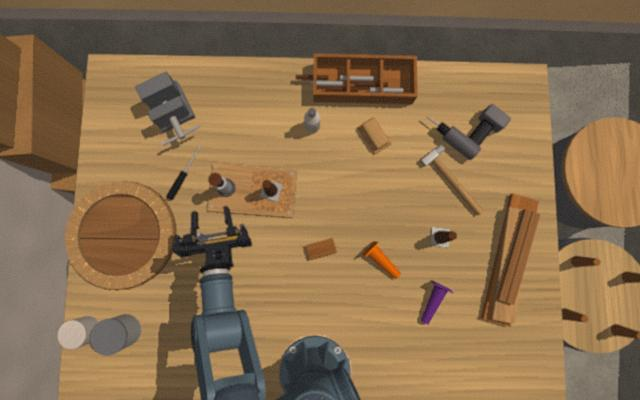

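{"name": "send_rows", "arguments": {
  "deltas": [0,-0.01,0,0.3,0.1,-3,7,0,-0.01,0,0.8,0.1,-6,7,0,-0.01,0,1.5,0.1,-9,7,0,-0.01,0,1.84,0.1,-10.7,7,0,-0.01,0,1.84,0.1,-10.7,7,0,-0.01,0,3.8,0.1,-10.7,7,0,-0.01,0,5.8,0.1,-10.7,7,0,-0.01,0,7.8,0.1,-10.6,7,0,-0.01,0,7.8,0.1,-10.6,7]
}}

```text
time_s: 17.5
eef_pos: [541.6, 291.0, 162.1]
ee_rot: [-0.007, 0.096, 0.087, 0.991]
contact_force: [0.9, 0.1, 0.9]
grip_width: 0.791
```

```bash
python3 log.py
cat > kk.py <<'E'
from k import *
r,p,s=pose(); ph,be=np.deg2rad(10),np.deg2rad(12)
for z,b in((147,30),(147,0)): 
    T=knobpose(ph,be,1,z=z,back=b); print(z,b,delta(*T).tolist())
E
python3 kk.py;python3 look.py l7 1
```

```text
17.5 [0.4226 0.3805 2.2964 3.4451 0.9292 1.4366] [541.59 290.97 162.07] [[0.966, -0.175, 0.19], [0.172, 0.985, 0.031], [-0.192, 0.003, 0.981]] [0.9 0.1 0.9] 0.791
147 30 [-0.002, 0.016, -0.002, 2.61, 0.14, -0.78]
147 0 [-0.002, 0.016, -0.002, 5.61, 0.13, -0.83]
```

View pics/l7.png

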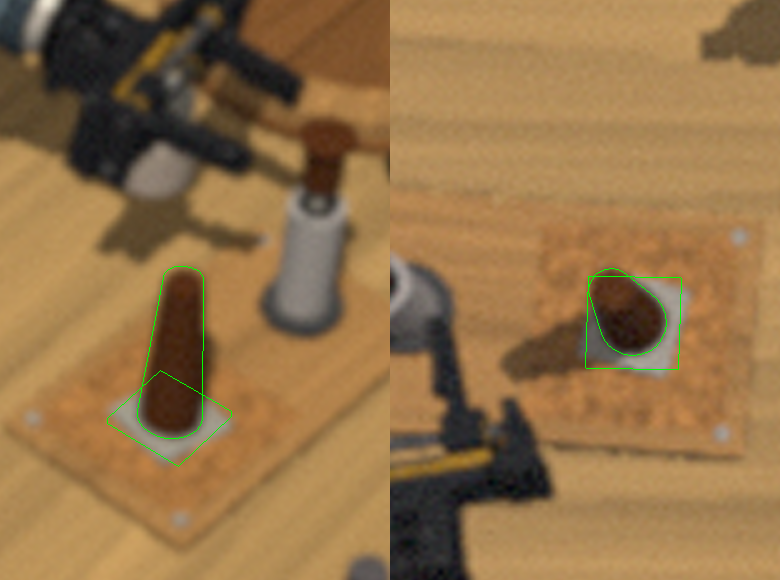

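{"name": "send_rows", "arguments": {
  "deltas": [0,0.016,0,1.3,0.14,-0.6,7,0,0.016,0,2.6,0.14,-0.78,7,0,0.016,0,4.1,0.14,-0.8,7,0,0.016,0,5.2,0.14,-0.83,7,0,0.016,0,5.6,0.14,-0.83,7,0,0.016,0,5.6,0.14,-0.83,7]
}}

```text
time_s: 18.2
eef_pos: [591.8, 301.0, 140.3]
ee_rot: [-0.008, 0.107, 0.087, 0.99]
contact_force: [0.0, -0.4, 1.0]
grip_width: 0.792
```

```bash
python3 log.py; python3 kk.py;python3 look.py l8 1
python3 - <<'E'
import cv2
a=cv2.imread('pics/x.png')[100:200,330:430]; b=cv2.imread('pics/y.png')[150:250,180:280]
import numpy as np
cv2.imwrite('pics/l8b.png',np.hstack([cv2.resize(i,None,fx=4,fy=4,interpolation=2) for i in(a,b)]))
E
```

```text
18.2 [0.3907 0.4795 2.1809 3.4131 0.8888 1.4454] [591.84 301.03 140.33] [[0.962, -0.175, 0.21], [0.171, 0.985, 0.035], [-0.213, 0.002, 0.977]] [ 0.  -0.4  1. ] 0.792
147 30 [-0.002, -0.005, -0.001, -2.84, 0.03, 0.3]
147 0 [-0.002, -0.005, -0.001, 0.16, 0.03, 0.32]
```

View pics/l8b.png

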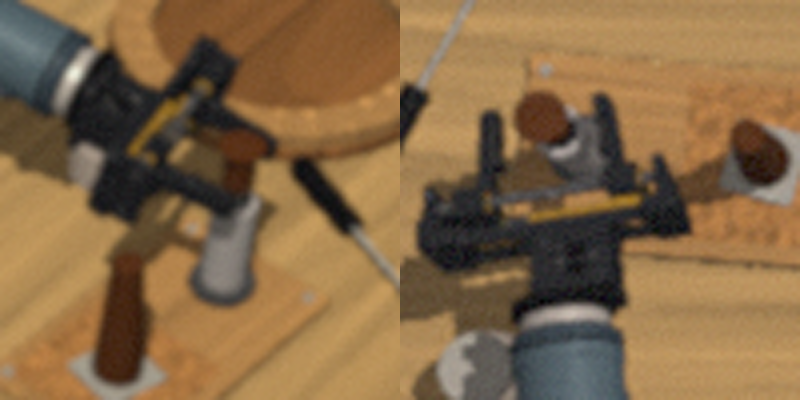

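{"name": "send_rows", "arguments": {
  "deltas": [0,-0.005,0,0.16,0,0.3,7,0,-0.005,0,0.16,0,0.3,5,0,-0.005,0,0.16,0,0.3,3.5,0,-0.005,0,0.16,0,0.3,2,0,-0.005,0,0.16,0,0.3,1,0,-0.005,0,0.16,0,0.3,1,0,-0.005,0,0.16,0,0.3,1,0,-0.005,0,0.16,0,0.3,1,0,-0.005,0,0.16,0,0.3,1]
}}

```text
time_s: 19.2
eef_pos: [593.5, 301.3, 143.1]
ee_rot: [-0.008, 0.104, 0.087, 0.991]
contact_force: [-0.1, -2.2, 0.7]
grip_width: 0.306
```

```bash
python3 log.py
```

```text
19.2 [0.3898 0.4769 2.1789 3.4122 0.8893 1.445 ] [593.54 301.27 143.11] [[0.963, -0.175, 0.205], [0.171, 0.985, 0.034], [-0.208, 0.002, 0.978]] [-0.1 -2.2  0.7] 0.306
```

{"name": "send_rows", "arguments": {
  "deltas": [0,0,0,-0.1,0,0.5,1,0,0,0,-0.3,0,1.5,1,0,0,0,-0.55,0,2.7,1,0,0,0,-0.8,0,3.9,1,0,0,0,-1.05,0,5,1,0,0,0,-1.25,0,5.87,1,0,0,0,-1.25,0,5.87,1,0,0,0,-1.25,0,5.87,1]
}}

```text
time_s: 20.0
eef_pos: [593.4, 301.2, 201.7]
ee_rot: [-0.008, 0.106, 0.088, 0.99]
contact_force: [10.5, 2.1, -10.3]
grip_width: 0.309
```

```bash
python3 log.py
cat > look2.py <<'E'
from h import *
import sys
P=snap('scene','x.png');Q=snap('top','y.png')
a=P['image'][95:165,345:435,::-1]; b=Q['image'][155:225,190:280,::-1]
cv2.imwrite('pics/%s.png'%sys.argv[1],cv2.resize(a,None,fx=8,fy=8,interpolation=2))
for z in(112,122,132,172): print(z,((proj(P,[576,298.5,z])[0]-[345,95])*8).round(0))
E
python3 look2.py m1
```

```text
20.0 [0.3892 0.2983 2.2069 3.4523 0.7406 1.3858] [593.41 301.22 201.69] [[0.962, -0.175, 0.209], [0.172, 0.985, 0.035], [-0.212, 0.002, 0.977]] [ 10.5   2.1 -10.3] 0.309
112 [344. 439.]
122 [347. 421.]
132 [350. 403.]
172 [362. 328.]
```

View pics/m1.png

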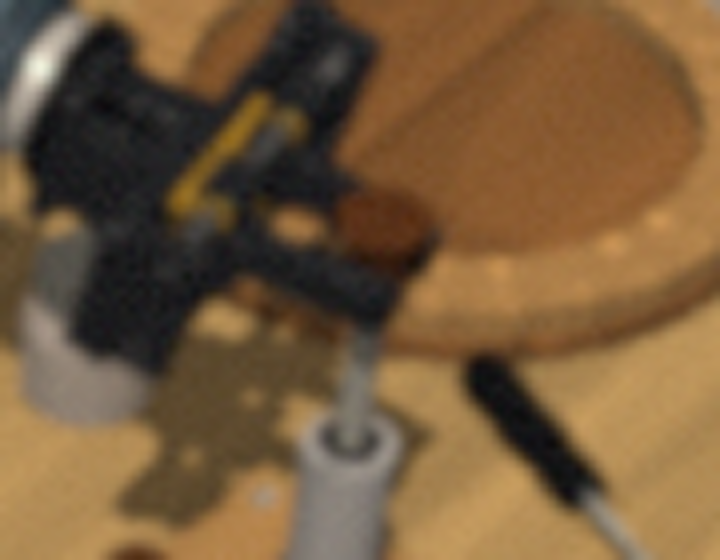

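{"name": "send_rows", "arguments": {
  "deltas": [0,0,0,0.0,0,0.3,1,0,0,0,-0.05,0,0.6,1,0,0,0,-0.1,0,1.0,1,0,0,0,-0.1,0,1.0,1,0,0,0,-0.1,0,1.0,1]
}}

```text
time_s: 20.6
eef_pos: [593.5, 301.2, 210.2]
ee_rot: [-0.009, 0.107, 0.088, 0.99]
contact_force: [6.0, 1.0, -10.2]
grip_width: 0.304
```

```bash
python3 log.py; python3 look2.py m2
```

```text
20.6 [0.3888 0.2718 2.2089 3.4607 0.7149 1.3739] [593.49 301.21 210.16] [[0.962, -0.175, 0.211], [0.172, 0.984, 0.036], [-0.214, 0.002, 0.977]] [  6.    1.  -10.2] 0.304
112 [344. 439.]
122 [347. 421.]
132 [350. 403.]
172 [362. 328.]
```

View pics/m2.png

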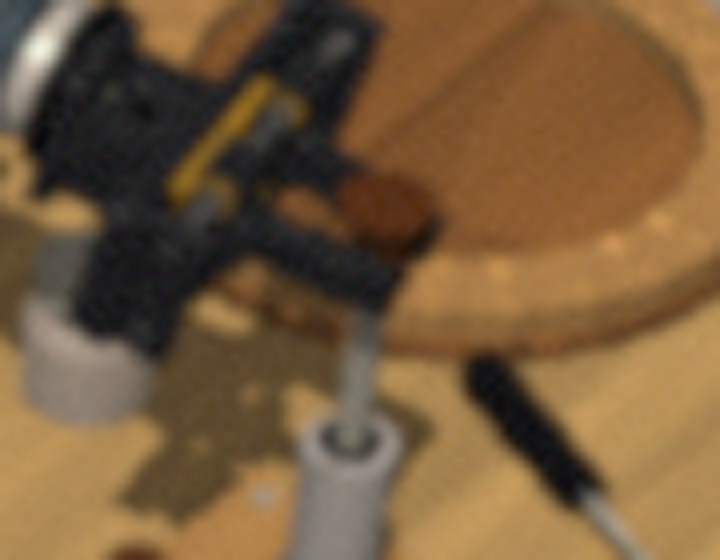

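{"name": "send_rows", "arguments": {
  "deltas": [0,0,0,0.0,0,0.3,1,0,0,0,-0.08,0,0.7,1,0,0,0,-0.08,0,0.7,1,0,0,0,-0.08,0,0.7,1]
}}

```text
time_s: 21.1
eef_pos: [593.6, 301.3, 217.7]
ee_rot: [-0.009, 0.106, 0.088, 0.99]
contact_force: [-5.9, -2.3, -11.4]
grip_width: 0.304
```

```bash
python3 log.py; python3 look2.py m3
```

```text
21.1 [0.3889 0.2516 2.2103 3.4674 0.6987 1.365 ] [593.61 301.28 217.73] [[0.962, -0.175, 0.209], [0.172, 0.984, 0.036], [-0.212, 0.002, 0.977]] [ -5.9  -2.3 -11.4] 0.304
112 [344. 439.]
122 [347. 421.]
132 [350. 403.]
172 [362. 328.]
```

View pics/m3.png

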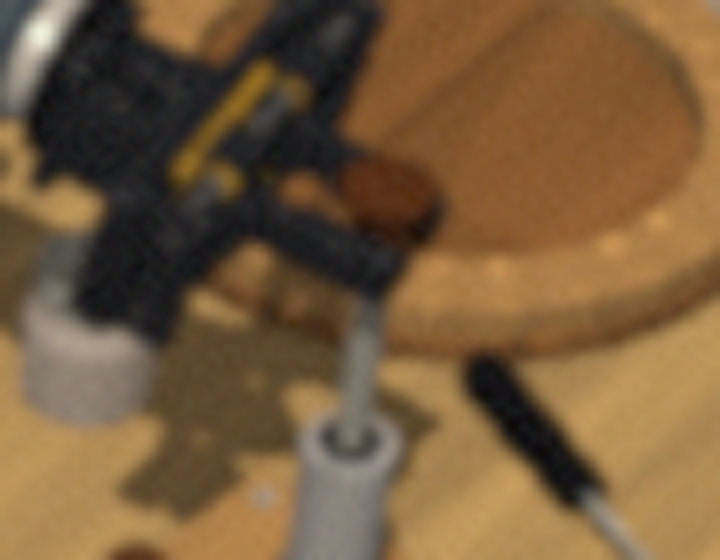

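{"name": "send_rows", "arguments": {
  "deltas": [0,0,0,-0.05,0,0.25,1,0,0,0,-0.11,0,0.5,1,0,0,0,-0.11,0,0.5,1,0,0,0,-0.11,0,0.5,1]
}}

```text
time_s: 21.6
eef_pos: [593.7, 301.3, 223.2]
ee_rot: [-0.009, 0.106, 0.088, 0.99]
contact_force: [-8.0, -2.5, -11.4]
grip_width: 0.309
```

```bash
python3 log.py; python3 look2.py m4
```

```text
21.6 [0.389  0.2366 2.2112 3.4727 0.6861 1.358 ] [593.66 301.28 223.21] [[0.962, -0.175, 0.209], [0.172, 0.985, 0.036], [-0.212, 0.002, 0.977]] [ -8.   -2.5 -11.4] 0.309
112 [344. 439.]
122 [347. 421.]
132 [350. 403.]
172 [362. 328.]
```

View pics/m4.png

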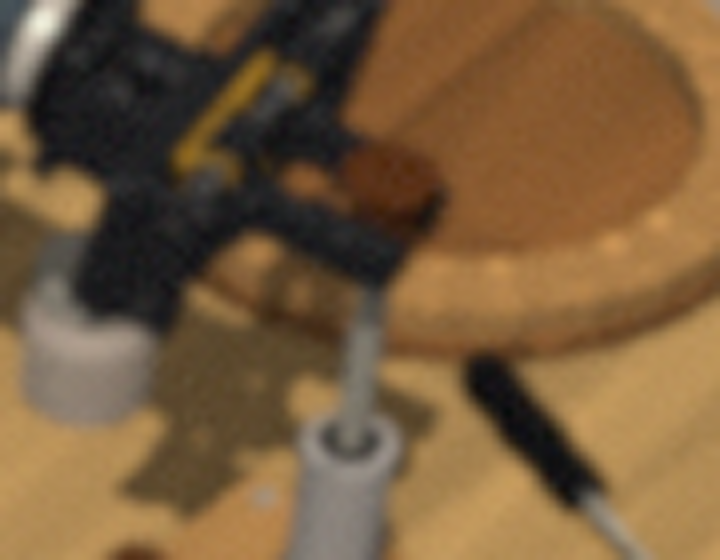

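{"name": "send_rows", "arguments": {
  "deltas": [0,0,0,-0.1,0,0.25,1,0,0,0,-0.18,0,0.55,1,0,0,0,-0.2,0,0.8,1,0,0,0,-0.2,0,0.8,1,0,0,0,-0.2,0,0.8,1]
}}

```text
time_s: 22.2
eef_pos: [593.7, 301.3, 232.1]
ee_rot: [-0.008, 0.106, 0.088, 0.991]
contact_force: [-8.6, -1.9, -11.3]
grip_width: 0.306
```

```bash
python3 log.py; python3 look2.py m5
```

```text
22.2 [0.389  0.2123 2.2124 3.4821 0.6653 1.3462] [593.66 301.27 232.07] [[0.962, -0.175, 0.208], [0.172, 0.985, 0.035], [-0.211, 0.002, 0.978]] [ -8.6  -1.9 -11.3] 0.306
112 [344. 439.]
122 [347. 421.]
132 [350. 403.]
172 [362. 328.]
```

View pics/m5.png

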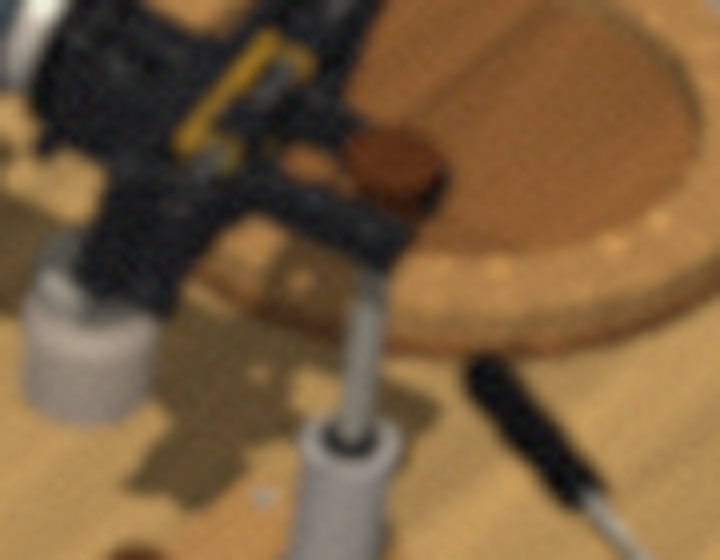

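{"name": "send_rows", "arguments": {
  "deltas": [0,0,0,-0.08,0,0.2,1,0,0,0,-0.14,0,0.48,1,0,0,0,-0.14,0,0.48,1,0,0,0,-0.14,0,0.48,1]
}}

```text
time_s: 22.7
eef_pos: [593.7, 301.3, 237.5]
ee_rot: [-0.008, 0.105, 0.088, 0.991]
contact_force: [-7.9, -2.2, -11.4]
grip_width: 0.304
```

```bash
python3 log.py; python3 look2.py m6
```

```text
22.7 [0.3891 0.1977 2.2129 3.4881 0.653  1.3387] [593.66 301.26 237.54] [[0.963, -0.175, 0.207], [0.172, 0.985, 0.035], [-0.21, 0.002, 0.978]] [ -7.9  -2.2 -11.4] 0.304
112 [344. 439.]
122 [347. 421.]
132 [350. 403.]
172 [362. 328.]
```

View pics/m6.png

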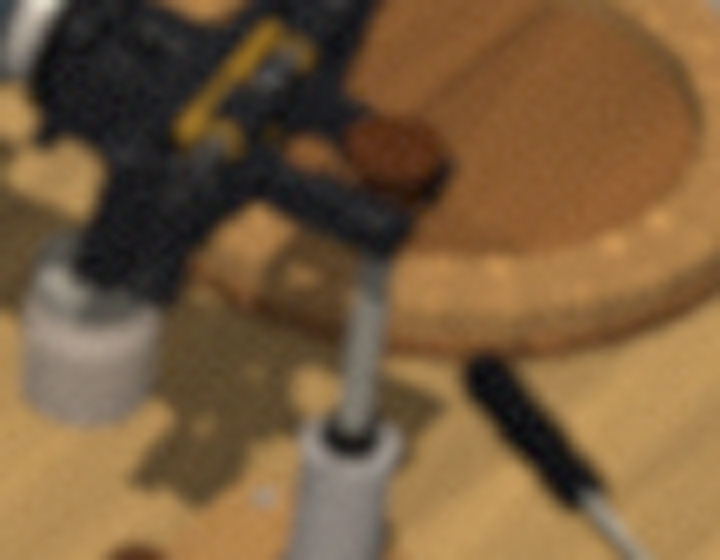

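{"name": "send_rows", "arguments": {
  "deltas": [0,0,0,-0.06,0,0.2,1,0,0,0,-0.13,0,0.58,1,0,0,0,-0.13,0,0.58,1,0,0,0,-0.13,0,0.58,1]
}}

```text
time_s: 23.2
eef_pos: [593.7, 301.3, 243.7]
ee_rot: [-0.008, 0.105, 0.088, 0.991]
contact_force: [-8.1, -1.6, -13.2]
grip_width: 0.306
```

```bash
python3 log.py; python3 look2.py m7
```

```text
23.2 [0.3891 0.1809 2.2132 3.4955 0.6377 1.3294] [593.66 301.26 243.66] [[0.963, -0.175, 0.207], [0.172, 0.985, 0.035], [-0.21, 0.002, 0.978]] [ -8.1  -1.6 -13.2] 0.306
112 [344. 439.]
122 [347. 421.]
132 [350. 403.]
172 [362. 328.]
```

View pics/m7.png

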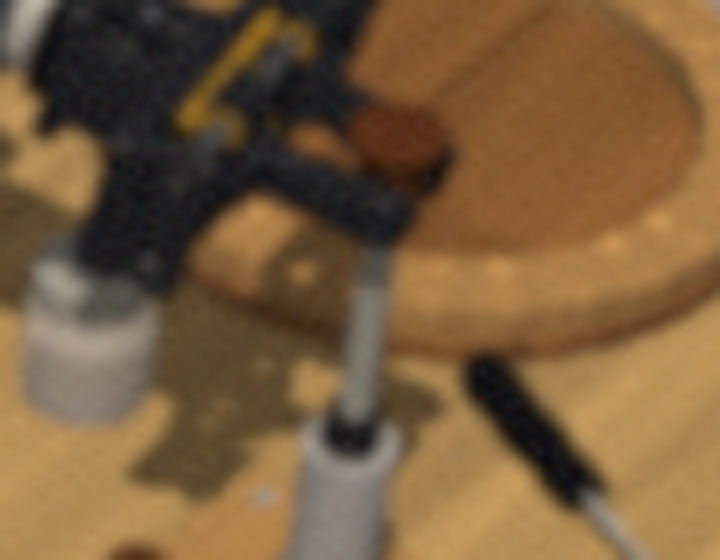

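```bash
cat > ov.py <<'E'
from h import *
import sys
P=snap('scene','x.png');K=12
x0,y0=365,105
im=cv2.resize(P['image'][y0:y0+55,x0:x0+60,::-1],None,fx=K,fy=K,interpolation=cv2.INTER_CUBIC)
t=np.linspace(0,2*np.pi,60)
def circ(z,r,c,img):
    X=np.c_[576+r*np.cos(t),298.5+r*np.sin(t),np.full(60,z)]
    u=((proj(P,X)+.5-[x0,y0])*K).astype(np.int32); cv2.polylines(img,[u],True,c,1)
    return u.mean(0)
a=im.copy()
f=float(sys.argv[1]); cz=float(sys.argv[2])
circ(112,20,(255,255,0),a); circ(112+f,12.5,(0,255,0),a); circ(122+f,12.5,(0,255,0),a); circ(cz,20,(0,0,255),a)
out=np.hstack([im[:, :400],a[:, :400]]) if im.shape[1]>800 else np.hstack([cv2.resize(im[:,150:550],None,fx=.98,fy=.98),cv2.resize(a[:,150:550],None,fx=.98,fy=.98)])
out=np.hstack([im[60:,120:515],a[60:,120:515]]); cv2.imwrite('pics/%s.png'%sys.argv[3],out)
E
python3 ov.py 2 273.5 o1
```

```text
(no output)
```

View pics/o1.png

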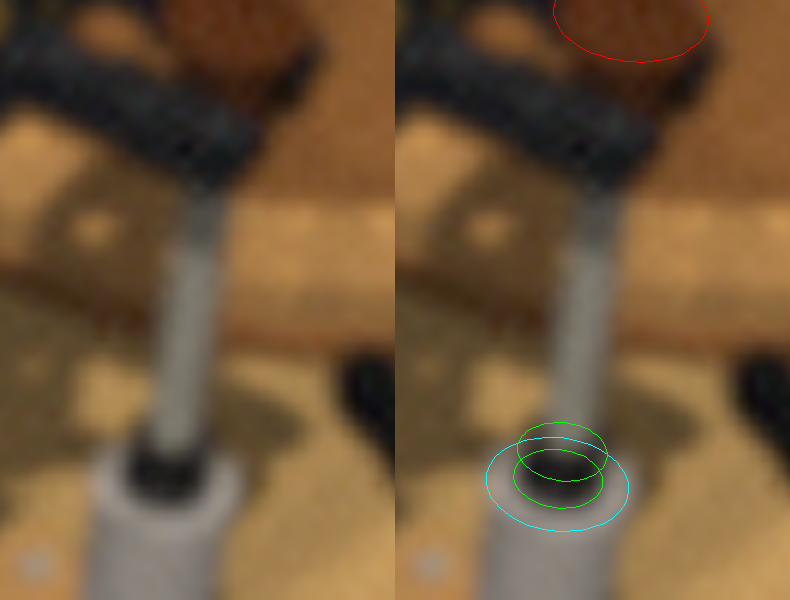

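Run:
```python
from h import *
import pickle
P=pickle.load(open('f1.pkl','rb'))[0][0]
Rm=R.from_rotvec(P['rvec']).as_matrix(); cam=-Rm.T@P['tvec']; d=(cam-[576,298.5,112])[:2]; d/=np.linalg.norm(d); print(cam.round())
zs=np.arange(100,146,2.)
print('z   ',zs.astype(int).tolist())
for m in('m1','m3','m4','m5','m6','m7'):
    im=cv2.cvtColor(cv2.imread(f'pics/{m}.png'),cv2.COLOR_BGR2GRAY)
    X=np.array([[576+7*d[0],298.5+7*d[1],z] for z in zs]); u=(proj(P,X)+.5-[345,95])*8
    print(m,[int(im[int(v)-2:int(v)+3,int(a)-12:int(a)+13].mean()) for a,v in u])
```

```text
[1136. -738. 1123.]
z    [100, 102, 104, 106, 108, 110, 112, 114, 116, 118, 120, 122, 124, 126, 128, 130, 132, 134, 136, 138, 140, 142, 144]
m1 [140, 140, 134, 124, 108, 92, 86, 85, 91, 100, 104, 108, 109, 110, 113, 115, 117, 117, 117, 116, 115, 115, 114]
m3 [141, 141, 134, 124, 108, 92, 84, 84, 91, 101, 105, 109, 111, 112, 114, 115, 117, 118, 118, 118, 117, 117, 117]
m4 [141, 140, 133, 123, 107, 92, 86, 85, 91, 100, 104, 108, 109, 111, 113, 114, 116, 117, 118, 119, 119, 119, 119]
m5 [140, 140, 134, 125, 107, 81, 66, 54, 56, 67, 77, 93, 102, 107, 111, 112, 115, 116, 117, 118, 119, 119, 119]
m6 [140, 140, 134, 125, 106, 81, 63, 40, 31, 29, 37, 54, 71, 84, 98, 104, 111, 114, 115, 116, 117, 118, 119]
m7 [141, 141, 134, 125, 107, 84, 68, 48, 41, 31, 27, 27, 31, 39, 54, 67, 85, 98, 106, 111, 115, 115, 116]
```

{"name": "send_rows", "arguments": {
  "deltas": [0,0,0,0,0,-0.1,1,0,0,0,0,0,-0.2,1,0,0,0,0,0,-0.2,1,0,0,0,0,0,-0.2,1,0,0,0,0,0,-0.2,1,0,0,0,0,0,-0.2,1,0,0,0,0,0,-0.2,1,0,0,0,0,0,-0.2,1]
}}

```text
time_s: 24.15
eef_pos: [593.6, 301.3, 242.0]
ee_rot: [-0.008, 0.105, 0.087, 0.991]
contact_force: [-6.2, -1.8, -13.9]
grip_width: 0.307
```

```bash
python3 log.py; python3 ov.py 4 271.5 o2; python3 look.py l9 1
python3 - <<'E'
import cv2
cv2.imwrite('pics/y2.png',cv2.resize(cv2.imread('pics/y.png')[150:225,190:300],None,fx=7,fy=7,interpolation=2))
E
```

```text
24.15 [0.3892 0.1859 2.2133 3.4932 0.6431 1.3324] [593.64 301.26 242.02] [[0.963, -0.175, 0.206], [0.172, 0.985, 0.035], [-0.209, 0.002, 0.978]] [ -6.2  -1.8 -13.9] 0.307
```

View pics/o2.png

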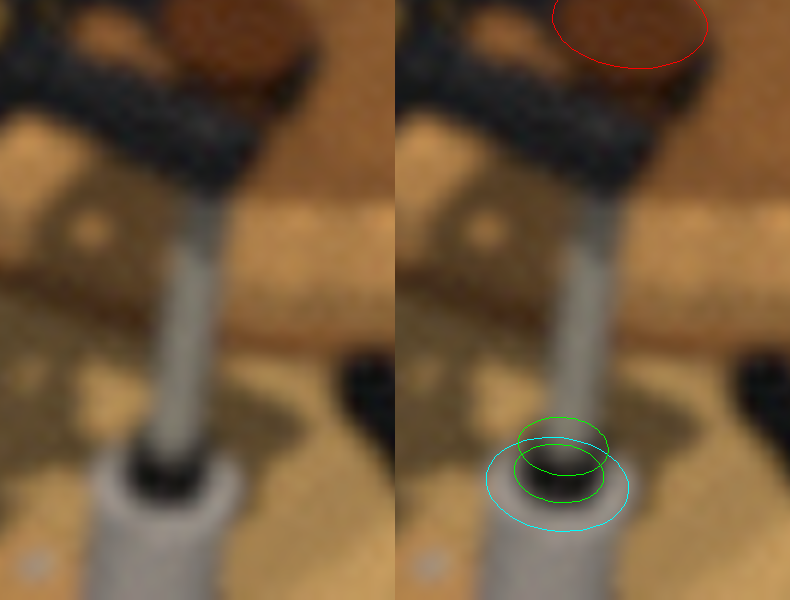

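View pics/l9.png

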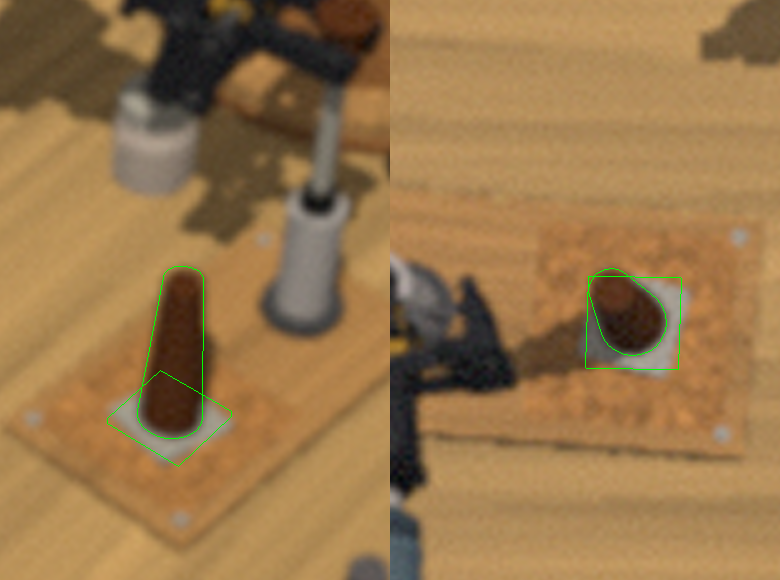

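View pics/y2.png

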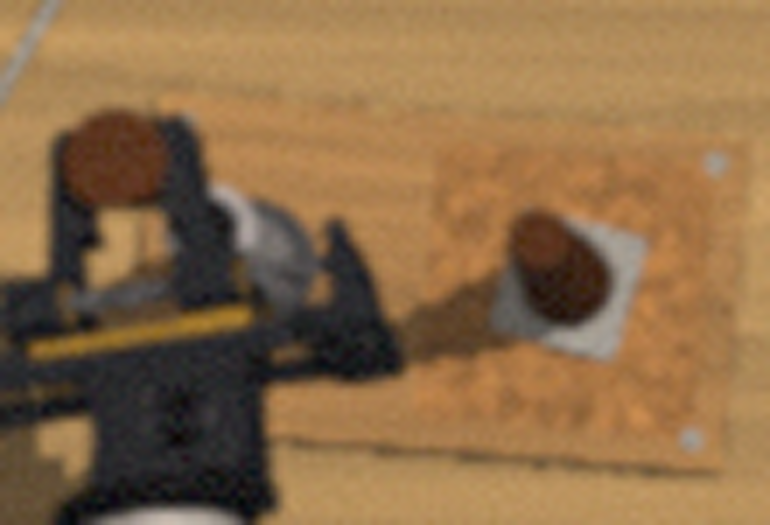

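Run:
```python
from h import *
print(ticket.sign_off()); s=sensors.get_state(); print(s['time_s'],s['eef_pos'].round(1),s['contact_force'].round(1),round(s['grip_width'],3))
```

```text
the job is handed in; nothing more can be done
None
the job is handed in; nothing more can be done
```

The leg is standing upright on the cork pad, let go. The arm finished holding the gauge's rod up by its knob, with the ring just out of the tube. I handed the job in at about 24 s; no verdict was reported.

- **Leg:** I gripped it across its middle, turned it upright and lowered it until it touched (about 10 N), then opened the fingers and backed off. The last pictures show it within a few mm of the pad's centre, and I saw no lean.
- **Rod:** The last tool height put it drawn up about 98.9 mm. The final pull was about 14 N, against about 12.6 N expected from the spring and the rod's weight. I saw no sign of the knob slipping in the fingers.
- **Ring:** The checks disagree by several mm on where its lower edge is. The brightness profile along the rod puts it about 6–7 mm above the tube's mouth. The ring not showing yet at 80 mm of draw points to a lower value. Counting both, and that the ring cannot be set below 0, it lies between about 1 mm below and 7 mm above the mouth. That is inside the allowed 4 mm below to 12 mm above.
- **Side load:** A sideways force of about 6 N was still on the knob when I finished; I did not remove it.
- **Other things:** I saw no movement among the other bench items in the pictures, but I did not measure each of them at the end.

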